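Furnish the scale-model sitting room on its plan

TASK

Furnish the model sitting room on the printed plan. Set the sofa on its dashed blue outline, facing the fireplace across the rug; the coffee table in the middle of the red rug, its long side along the rug's long side; the green armchair halfway between the coffee table and the window, squarely in line with both and facing the table; and the little lamp on the middle of the coffee table. Everything stands upright on its own at the end, and the tape roll and the amber jar stay where they are.

Things in the scene. Friction and masses are not known exactly. Their poses are not given: they have to be found in the camera images.
- sofa_c (a point): Loose model sofa, blue-grey with lighter cushions: 96 mm long (its y), 42 mm deep (its x), 38 mm high at the back. The seat is 22 mm high (25 mm with cushions), the armrests 29 mm. Point: its centre, 19 mm above its underside. It faces its own -x (open seat side); the backrest, 11 mm thick, is at +x. Front and back faces are upright, so it can be gripped across its depth.
- armchair_c (a point): Loose green model armchair: 46 mm wide (its y), 44 mm deep (its x), 38 mm high at the back, armrests 29 mm, seat 22 mm (25 mm with cushion) high. Point: its centre, 19 mm above its underside. It faces its own -x; the backrest is at +x. It can be gripped across the armrests.
- table_c (a point): Loose pale wooden model coffee table: 60 mm long (its y), 40 mm wide (its x), 24 mm high; the top is 10 mm thick (14 to 24 mm up) on four legs 14 mm long. Point: its centre, 12 mm above its underside. Turned half round it is the same.
- lamp_c (a point): Loose model table lamp, round about its z, 34 mm high: brass foot 22 mm across, thin stem, yellow shade 26 mm across that spans 14 to 34 mm above the underside. Point: its centre, 17 mm above its underside. Grip it by the shade.
- plan: Fixed printed paper plan, flat on the desk (thinner than 1.5 mm; things stand at desk height, z = 0). A red rug, 100 mm along the plan's y and 72 mm along its x, is printed in its middle. Origin: the centre of the rug. 100 mm from it, at +x and -x, are the fireplace and the sofa outline; 140 mm from it, at +y and -y, are the window and a fixed dark wooden door of the same size as the window. Which is at which side varies.
- sofa_mark: Dashed blue outline, printed flat, 99 mm along its y by 44 mm along its x: where the sofa goes. Origin: its centre. Its axes are parallel to the plan's.
- fireplace: Fixed model fireplace, brick with a white base, a terracotta-red mantel and a dark opening: 104 mm along its y, 30 mm along its x, 43 mm high, the same on both sides. Origin: centre of its underside. Its axes are parallel to the plan's.
- window: Fixed upright model window, white frame with pale blue panes and a blue top edge: 70 mm wide along its x, 10 mm thick along its y (sill 16 mm), 43 mm high. Origin: centre of its underside. Its axes are parallel to the plan's.
- tape_c (a point): Roll of tan tape lying flat, 84 mm across, 24 mm high; point at its centre. A bystander: leave it alone.
- jar_c (a point): Small closed amber glass jar with a black cap, 44 mm across and 45 mm high; point at its centre. A bystander: leave it alone.
Not all that is in view belongs to the job. What is shaped like the part that bears armchair_c but purple is not meant. What is shaped like the part that bears table_c but purple is not meant.

How it is judged:
By the outcome, as a careful person would: the job done as asked, in the order asked, and still so for the second after the job is handed in, with the robot touching nothing.
It also fails if it takes over 120 s, if anything falls off the work surface, if the arm or the gripper's body presses on something with over 40 N, if the wrist force passes 120 N, or if a joint passes its speed limit or range.

ROBOT

A 6-joint arm with a two-finger parallel gripper is mounted at the origin on the work surface. World frame = base frame: x ahead of the robot, y to its left, z up, the work surface at z = 0. Lengths are in m, angles in degrees, forces in N, time in s.
With the tool pointing down it reaches from about 0.4 to 0.825 m from the base axis. Payload 7 kg.
Tool frame: the origin (TCP) lies between the finger pads; the fingertips stand 14 mm ahead of it and the grasp point (between the pads) lies 5 mm behind it (r.tips_ahead is the distance from the TCP to the fingertips, in m); z points along the fingers, y is the direction in which the jaws open and shut (so a half turn about z gives the same grasp; the last joint's range is limited). The gripper opens to 88 mm and grips with 3 to 60 N. Pads are 19 mm wide; open, the fingers measure 130 mm over their backs; the gripper's body (78 mm by 193 mm) begins 47 mm behind the grasp point.
Start: joints at [89.674, 20.546, 0.682, 0, -70.136, -16.507], TCP at [0.195, 0.646, 0.241] pointing down, gripper open.
Joint ranges: [-176.03, 176.03], [-82.01, 121.73], [-58.28, 71.71], [-173.87, 95.51], [-174.79, -0.11], [-173.66, 173.66]. Speed limits (degrees/s): [136.94, 136.94, 172.46, 180, 180, 180].

INTERFACE

Orientations are given as [roll, pitch, yaw] about the fixed x, y, z axes, in that order (R = Rz(yaw) Ry(pitch) Rx(roll)).
In Python, from plant import r gives the robot as it stands.
- The arm moves only by the tool apply_moves, never from a script. Its arguments are lists of equal length, an entry for each row: "slide": the shift along the tool's x, y, z as a fraction of full scale, a list of three; "turn": the turn, a rotation vector about the tool's x, y, z as a fraction of full scale, a list of three; "jaw": the closure, from 0 (fully open) to 1 (shut). In form: {"slide": [[dx, dy, dz], ...], "turn": [[wx, wy, wz], ...], "jaw": [jaw, ...]}. A call has 1 to 8 rows; each row shifts and turns the commanded pose from where the row before left it, along the tool's axes as they then stand; what a row does not reach is not made up. Full scale, the value 1, is 0.1 m for a shift and 1.5 rad for a turn. A row lasts 1/10 s, in which the tool goes at most 50 mm and 8.59 degrees, less where a joint would pass 70% of its speed; a pose out of reach is approached as far as the arm can. A call with a number of a shift or a turn outside -1 to 1 is refused whole. A call with a gripper value outside its range is refused whole. The fingers move at their own pace and stop on an object; "newtons" is the grip in N (left out, the last holds). Time passes only in rows, so rows that do not move let the fingers close. It gives the time, the measured TCP pose, the force and the opening at its end, in the units of the state.
- r.get_state(): the state, without advancing time (a new reading comes with each control period).
- r.capture(name): name is "scene" or "top" or "wrist"; returns a dict with "pixels" (480x640x3 uint8, blue, green, red), "depth" (480x640 float32, m along the optical axis (not along the pixel's ray), 0 where there is no reading), "fx", "fy", "cx", "cy" (pixels), "rvec" (rotation vector, rad) and "tvec" (3), from world to camera coordinates, as OpenCV has them. Camera axes: x right, y down, z forward; pixel columns grow to the right and rows downward; lengths in m; the calibration is good to about 2 mm. A picture is of the moment at which its call begins.
- r.close_job(): hands the job in, once; it reports no verdict.
The state is a dict: "time_s": time; "joints": joint angles; "qd": joint speeds; "joint_torque": joint torques, N m; "tcp_pos": TCP position; "eef_rot": TCP orientation; "contact_force": force on the tool from outside, world axes, zero at the start; "moment": the same for the moment, N m; "gripper_width": finger opening in m.
Only numpy, scipy, OpenCV 4.12 (cv2) and the standard library are available. Lean on these libraries where they do the work, as an engineer would, in place of code of your own. Each camera call takes 0.05 s, during which the arm holds its last target.

## Working session

There is one attempt and no reset: what is moved stays moved. The work goes in short steps, Python scripts to look and compute and a tool call to move; the robot and the scene stay as the last step left them, time stands still between calls to the robot, and variables do not carry over. Pictures are saved under pics/ and viewed, and the job is handed in when it is done.

Besides the shell and the picture viewer there is one more tool, called after "Call:" as name(argument=value, ...), one argument or row to a line, values as JSON. apply_moves: Moves the arm, as the interface text tells. Shift numbers are shares of 0.1 m and turn numbers shares of 1.5 rad, none past 1 either way. Its arguments: {"type":"object","properties":{"slide":{"type":"array"},"turn":{"type":"array"},"jaw":{"type":"array"},"newtons":{"type":"number"}},"required":["slide","turn","jaw"]}

```bash
ls; mkdir -p pics; python3 - <<'E'
from plant import r
import cv2,numpy as np
print(r.get_state())
for n in ["scene","top","wrist"]:
    c=r.capture(n); cv2.imwrite(f"pics/{n}0.png",c["pixels"]); np.savez(f"{n}0.npz",**c)
    R=cv2.Rodrigues(np.array(c["rvec"]))[0]; print(n,c["fx"],c["fy"],c["cx"],c["cy"],-R.T@np.array(c["tvec"]).ravel(),R[2])
E
```

```text
pics
{'time_s': 0.0, 'joints': array([ 8.96725658e+01,  2.05904856e+01,  6.34739182e-01, -2.07872927e-02,
       -7.01336567e+01, -1.65076378e+01]), 'qd': array([-0.01494864,  0.03304072,  0.08293983, -0.11700771,  0.05673014,
       -0.06461635]), 'joint_torque': array([ 6.80249996e-04, -5.82713342e+01,  2.93061697e+01,  6.99723691e+00,
        7.02699821e-03, -1.52410912e-04]), 'tcp_pos': array([0.19536865, 0.64564053, 0.2396386 ]), 'eef_rot': array([ 1.79908729e+02, -6.66984687e-03, -1.68421460e+01]), 'contact_force': array([-0.11138139,  0.65231456,  0.34965925]), 'moment': array([ 0.02136328,  0.02047794, -0.06356065]), 'gripper_width': 0.08744191103689325}
scene 495.1758774994906 495.1758774994906 321.5332608424301 238.9755957386958 [ 1.14574536 -0.15986202  0.82712698] [-0.59197601  0.16687121 -0.78849122]
top 467.68912642642636 467.68912642642636 319.61300507750883 232.40230215905734 [0.34783917 0.00733685 1.03297081] [ 0.21125567  0.00109755 -0.97743022]
wrist 377.9258600445312 377.9258600445312 320.80476015643734 241.35382951336896 [0.26448129 0.6258713  0.38233289] [-0.25797551  0.07633156 -0.96313142]
```

View pics/top0.png

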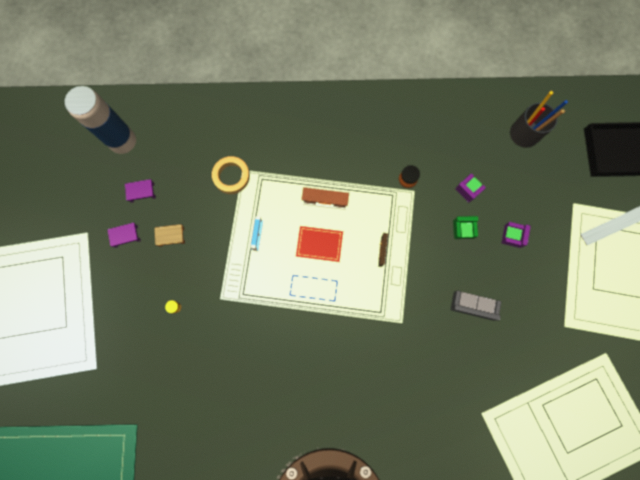

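View pics/scene0.png

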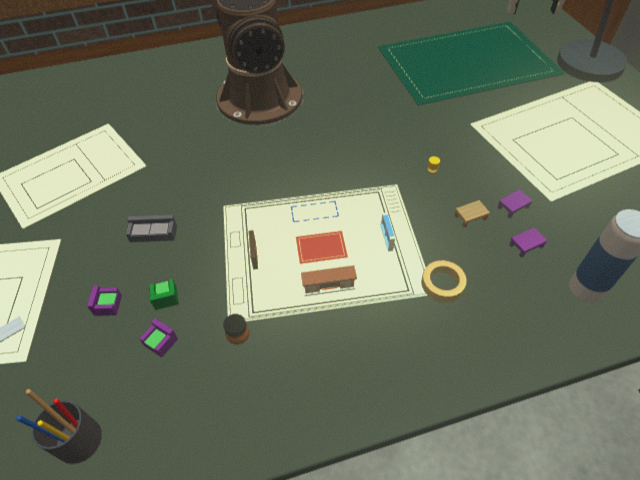

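View pics/wrist0.png

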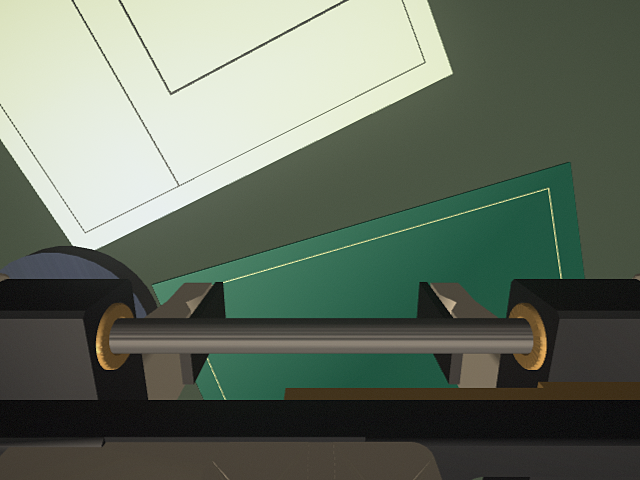

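```bash
cat > h.py <<'E'
import numpy as np,cv2
def load(n): 
    d=np.load(n); return {k:d[k] for k in d.files}
def cast(c,uv,z):
    R=cv2.Rodrigues(np.array(c["rvec"],float))[0]; t=np.array(c["tvec"],float).ravel(); C=-R.T@t
    uv=np.atleast_2d(np.array(uv,float))
    d=np.c_[(uv[:,0]-c["cx"])/c["fx"],(uv[:,1]-c["cy"])/c["fy"],np.ones(len(uv))]@R
    return C+d*((z-C[2])/d[:,2])[:,None]
def proj(c,p):
    R=cv2.Rodrigues(np.array(c["rvec"],float))[0]; t=np.array(c["tvec"],float).ravel()
    q=np.atleast_2d(p)@R.T+t
    return np.c_[q[:,0]/q[:,2]*c["fx"]+c["cx"],q[:,1]/q[:,2]*c["fy"]+c["cy"]]
E
python3 - <<'E'
from h import *
t=load("top0.npz")["pixels"]; s=load("scene0.npz")["pixels"]
def crop(im,x,y,w,h,f): return cv2.resize(im[y:y+h,x:x+w],None,fx=f,fy=f,interpolation=cv2.INTER_CUBIC)
cv2.imwrite("pics/c_top.png",np.vstack([crop(t,440,165,130,80,6)[:300*2-0],]))
a=crop(t,440,165,100,160,3.5);b=crop(t,100,165,100,160,3.5)
cv2.imwrite("pics/c1.png",np.hstack([a,b]))
cv2.imwrite("pics/c2.png",np.hstack([crop(s,80,200,110,160,3.5),crop(s,420,140,130,160,3)] if 0 else [crop(s,80,200,110,160,3.5),crop(s,420,140,110,160,3.5)]))
cv2.imwrite("pics/c3.png",crop(t,215,165,205,160,3.8))
E
```

```text
(no output)
```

View pics/c1.png

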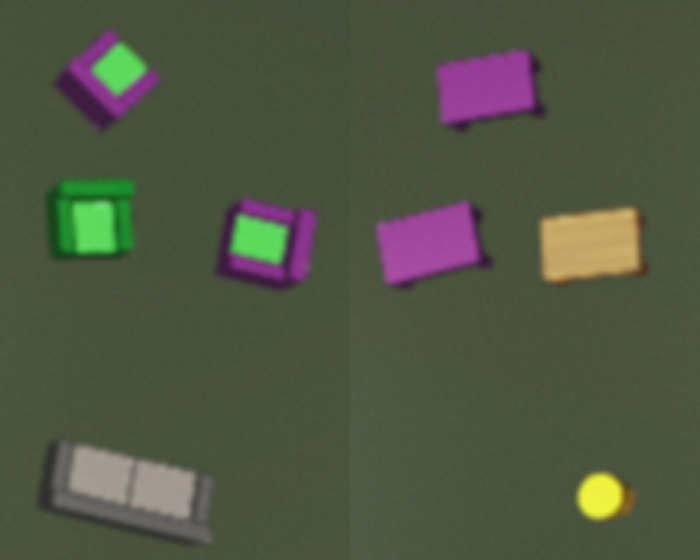

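View pics/c2.png

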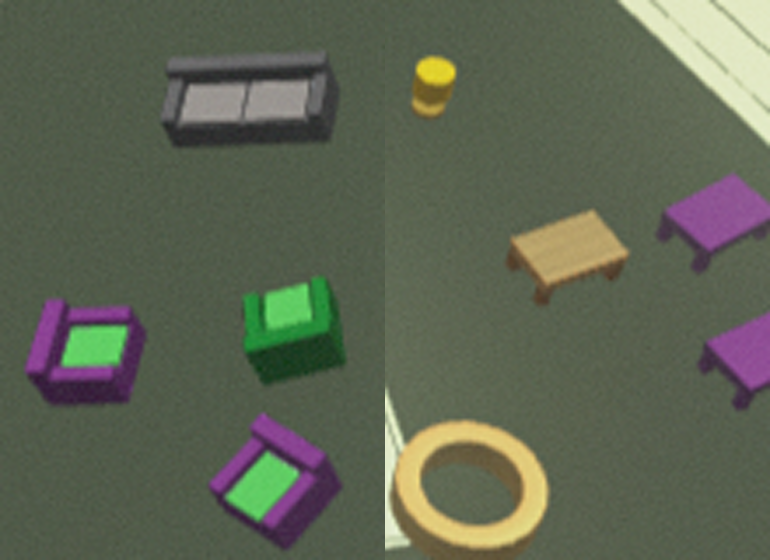

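View pics/c3.png

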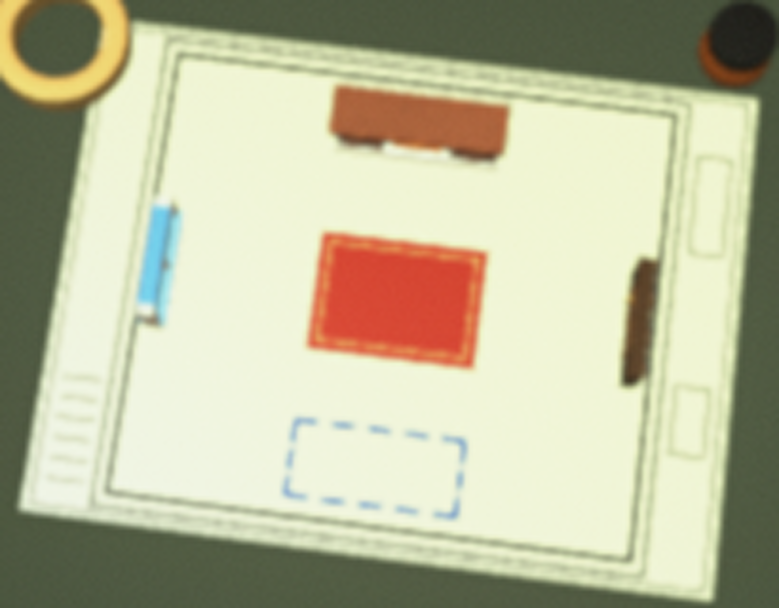

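```bash
cat > m.py <<'E'
from h import *
def hsv(c): return cv2.cvtColor(c["pixels"],cv2.COLOR_BGR2HSV)
def mask(c,lo,hi,roi):
    m=cv2.inRange(hsv(c),lo,hi); z=np.zeros_like(m); x0,y0,x1,y1=roi; z[y0:y1,x0:x1]=m[y0:y1,x0:x1]; return z
def big(m):
    cs=cv2.findContours(m,cv2.RETR_EXTERNAL,cv2.CHAIN_APPROX_NONE)[0]; return max(cs,key=cv2.contourArea)[:,0,:]
def rect(c,cnt,z):
    p=cast(c,cnt,z)[:,:2]; (x,y),(w,h),a=cv2.minAreaRect((p*1000).astype(np.float32))
    if w<h: w,h,a=h,w,a+90
    return np.round([x,y,w,h,(a+90)%180-90],1)   # long axis angle
E
python3 - <<'E'
from m import *
for n,rois in [("top",dict(rug=(280,215,360,275),table=(150,220,190,250),lamp=(155,290,190,325),chair=(450,210,482,245),sofa=(445,285,510,325),mark=(280,268,345,305),win=(245,210,265,255))),
 ("scene",dict(rug=(285,225,360,270),table=(450,195,495,228),lamp=(420,150,448,180),chair=(140,270,185,315),sofa=(120,208,180,245),mark=(285,195,345,225)))]:
    c=load(n+"0.npz"); H=hsv(c)
    r_=rois
    m=cv2.bitwise_or(mask(c,(0,120,80),(12,255,255),r_["rug"]),mask(c,(170,120,80),(180,255,255),r_["rug"])); k=big(m); print(n,"rug",rect(c,k,0.001),len(k))
    for nm,z,lo,hi in [("table",.024,(10,70,100),(25,255,255)),("lamp",.034,(25,120,150),(35,255,255)),("chair",.022,(45,90,40),(80,255,255)),("mark",0.001,(95,40,60),(125,255,255))]:
        m=mask(c,lo,hi,r_[nm])
        if nm=="mark": k=cv2.findNonZero(m)[:,0]; 
        else: k=big(m)
        print(n,nm,rect(c,k,z),k.mean(0))
    x0,y0,x1,y1=r_["sofa"]
    print(H[y0+5:y1-5:6,x0+5:x1-5:10].tolist()[2])
E
```

```text
top rug [545.8  10.1  97.4  69.6  81.5] 141
top table [567.4 343.   62.6  44.1 -85.2] [168.39772727 234.48863636]
top lamp [410.2 325.7  25.6  25.4   2.7] [171.17142857 306.22857143]
top chair [ 572.8 -315.    58.1   54.5   88.9] [465.65168539 226.6741573 ]
top mark [447.2  24.2 100.6  45.5  81.9] [309.87804878 288.04878049]
[[43, 72, 82], [17, 28, 148], [15, 28, 164], [17, 25, 161], [18, 28, 163], [34, 19, 92]]
scene rug [544.    7.8  98.7  69.6  82.2] 141
scene table [567.5 338.5  65.9  44.9 -84. ] [471.96202532 210.92405063]
scene lamp [407.2 323.2  23.7  23.4  71.9] [434.         159.84615385]
scene chair [ 5.754e+02 -3.172e+02  6.120e+01  5.260e+01 -2.000e-01] [163.3125     293.79166667]
scene mark [445.2  22.5 102.1  45.7  81.4] [312.57627119 211.86440678]
[[45, 45, 90], [15, 13, 155], [15, 16, 155], [9, 11, 156], [10, 10, 155]]
```

```bash
cat > plan.py <<'E'
import sys,json,numpy as np
from plant import r
from scipy.spatial.transform import Rotation as Ro
def go(x,y,z,yaw,n=8,res=2,jaw=0,start=None):
    """print rows taking the measured pose to the wanted one (tool kept down)"""
    s=r.get_state(); p=np.array(s["tcp_pos"]); R=Ro.from_euler('xyz',s["eef_rot"],degrees=True)
    if start is not None: p=np.array(start[:3]);R=Ro.from_euler('xyz',[180,0,start[3]],degrees=True)
    T=Ro.from_euler('xyz',[180,0,yaw],degrees=True); w=(R.inv()*T).as_rotvec(); tgt=np.array([x,y,z])
    S=[];W=[]
    for i in range(n):
        d=(tgt-p)/(n-i); sl=np.round(R.inv().apply(d)/0.1,res); tw=np.round((R.inv()*T).as_rotvec()/(n-i)/1.5,4 if n<3 else 3)
        p=p+R.apply(sl*0.1); R=R*Ro.from_rotvec(tw*1.5); S.append((sl+0).tolist());W.append((tw+0).tolist())
    print(json.dumps(dict(slide=S,turn=W,jaw=[jaw]*n)))
    print("from",np.round(s["tcp_pos"],4),np.round(s["eef_rot"],2),"end",p.round(4),R.as_euler('xyz',degrees=True).round(2))
if __name__=="__main__":
    a=list(map(float,sys.argv[1:])); go(*a[:4],n=int(a[4]),res=int(a[5]) if len(a)>5 else 2,jaw=a[6] if len(a)>6 else 0)
E
python3 plan.py 0.43 0.33 0.28 -85 8
python3 - <<'E'
from m import *
c=load("top0.npz");print(cast(c,[[477,305]],.02))
E
```

```text
{"slide": [[0.4, 0.29, -0.05], [0.43, 0.23, -0.05], [0.46, 0.17, -0.05], [0.48, 0.09, -0.05], [0.49, 0.02, -0.05], [0.49, -0.05, -0.05], [0.48, -0.12, -0.05], [0.46, -0.2, -0.05]], "turn": [[0.0, 0.0, 0.099], [0.0, 0.0, 0.099], [0.0, 0.0, 0.099], [0.0, 0.0, 0.099], [0.0, 0.0, 0.099], [0.0, 0.0, 0.099], [0.0, 0.0, 0.1], [0.0, -0.001, 0.099]], "jaw": [0, 0, 0, 0, 0, 0, 0, 0]}
from [0.1954 0.6457 0.2398] [ 1.7992e+02 -1.0000e-02 -1.6840e+01] end [0.4304 0.3296 0.2802] [ 1.7997e+02  1.0000e-02 -8.4990e+01]
[[ 0.40161654 -0.32560645  0.02      ]]
```

Call:
apply_moves(
  slide=[
    [0.4, 0.29, -0.05],
    [0.43, 0.23, -0.05],
    [0.46, 0.17, -0.05],
    [0.48, 0.09, -0.05],
    [0.49, 0.02, -0.05],
    [0.49, -0.05, -0.05],
    [0.48, -0.12, -0.05],
    [0.46, -0.2, -0.05],
  ],
  turn=[
    [0, 0, 0.099],
    [0, 0, 0.099],
    [0, 0, 0.099],
    [0, 0, 0.099],
    [0, 0, 0.099],
    [0, 0, 0.099],
    [0, 0, 0.1],
    [0, 0, 0.099],
  ],
  jaw=[0, 0, 0, 0, 0, 0, 0, 0],
)

```text
time_s: 0.95
tcp_pos: [0.4309, 0.3284, 0.2808]
eef_rot: [-180.0, 0.0, -85.3]
contact_force: [0.3, 0.9, 0.5]
gripper_width: 0.0873
```

```bash
cat > look.py <<'E'
import sys
from plant import r
from m import *
n=sys.argv[1]; c=r.capture(sys.argv[2] if len(sys.argv)>2 else "wrist"); np.savez(n+".npz",**c); cv2.imwrite(f"pics/{n}.png",c["pixels"])
E
python3 look.py w1; python3 plan.py 0.52 0.05 0.28 -98.2 7
```

```text
{"slide": [[0.4, -0.1, 0.0], [0.4, -0.11, 0.0], [0.39, -0.12, 0.0], [0.39, -0.13, 0.01], [0.38, -0.14, 0.0], [0.38, -0.15, 0.01], [0.38, -0.17, 0.0]], "turn": [[0.0, 0.0, 0.02], [0.0, 0.0, 0.02], [0.0, 0.0, 0.02], [0.0, 0.0, 0.021], [0.0, 0.0, 0.02], [0.0, 0.0, 0.021], [-0.001, -0.001, 0.02]], "jaw": [0, 0, 0, 0, 0, 0, 0]}
from [0.4339 0.3238 0.2818] [-1.7994e+02 -6.0000e-02 -8.5990e+01] end [0.5204 0.0495 0.2801] [ 1.7998e+02  4.0000e-02 -9.8200e+01]
```

View pics/w1.png

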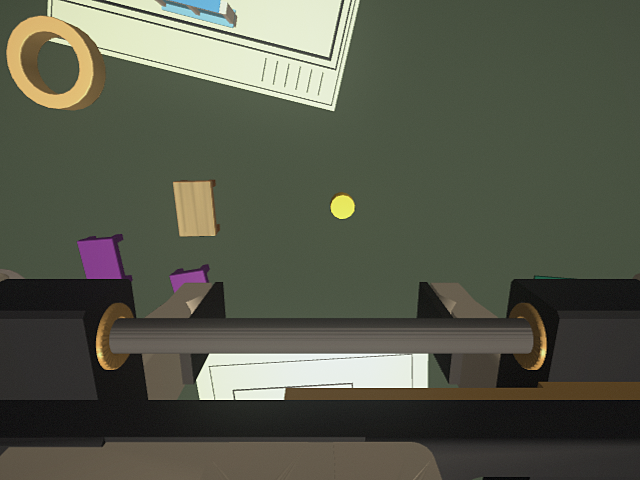

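Call:
apply_moves(
  slide=[
    [0.4, -0.1, 0.0],
    [0.4, -0.11, 0.0],
    [0.39, -0.12, 0.0],
    [0.39, -0.13, 0.01],
    [0.38, -0.14, 0.0],
    [0.38, -0.15, 0.01],
    [0.38, -0.17, 0.0],
    [0, 0, 0],
  ],
  turn=[
    [0, 0, 0.02],
    [0, 0, 0.02],
    [0, 0, 0.02],
    [0, 0, 0.021],
    [0, 0, 0.02],
    [0, 0, 0.021],
    [0, 0, 0.02],
    [0, 0, 0],
  ],
  jaw=[0, 0, 0, 0, 0, 0, 0, 0],
)

```text
time_s: 1.8
tcp_pos: [0.5221, 0.0538, 0.2782]
eef_rot: [180.0, -0.1, -97.5]
contact_force: [0.3, 0.2, 0.5]
gripper_width: 0.0876
```

Call:
apply_moves(
  slide=[
    [0, 0, 0],
    [0, 0, 0],
  ],
  turn=[
    [0, 0, 0],
    [0, 0, 0],
  ],
  jaw=[0, 0],
)

```text
time_s: 2.0
tcp_pos: [0.5214, 0.0579, 0.2784]
eef_rot: [180.0, 0.0, -97.2]
contact_force: [-0.1, 0.8, -0.8]
gripper_width: 0.0876
```

```bash
python3 look.py w2; python3 plan.py 0.45 -0.28 0.28 -98.2 8
```

```text
{"slide": [[0.43, 0.04, 0.0], [0.43, 0.03, 0.0], [0.43, 0.03, 0.0], [0.43, 0.03, 0.0], [0.43, 0.03, 0.0], [0.43, 0.03, -0.01], [0.43, 0.03, 0.0], [0.44, 0.04, -0.01]], "turn": [[0.0, 0.0, 0.002], [0.0, 0.0, 0.002], [0.0, 0.0, 0.001], [0.0, 0.0, 0.002], [0.0, 0.0, 0.001], [0.0, 0.0, 0.002], [0.0, 0.0, 0.001], [0.0, 0.0, 0.002]], "jaw": [0, 0, 0, 0, 0, 0, 0, 0]}
from [0.5213 0.0583 0.2785] [ 1.800e+02  1.000e-02 -9.712e+01] end [ 0.4498 -0.2802  0.2804] [ 1.800e+02  1.000e-02 -9.824e+01]
```

View pics/w2.png

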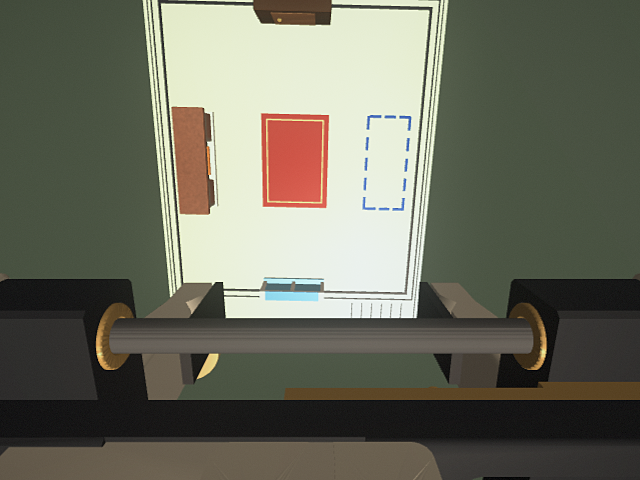

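```bash
python3 - <<'E'
from m import *
c=load("w2.npz")
roi=(255,105,335,215)
m=mask(c,(0,120,60),(12,255,255),roi)|mask(c,(170,120,60),(180,255,255),roi); print("rug",rect(c,big(m),0.001))
m=mask(c,(100,80,60),(130,255,255),(355,105,420,220)); k=cv2.findNonZero(m)[:,0]; print("mark",rect(c,k,0.001))
m=mask(c,(0,60,40),(15,255,255),(165,100,206,220)); k=big(m);print("fire top",rect(c,k,0.043))
c=load("w1.npz")
m=mask(c,(10,70,80),(25,255,255),(165,175,220,242));k=big(m);print("table",rect(c,k,.024))
m=mask(c,(25,120,120),(35,255,255),(320,180,365,225));k=big(m);print("lamp",rect(c,k,.034),cast(c,[cv2.minEnclosingCircle(k)[0]],.034))
E
```

```text
rug [543.9  10.5  99.1  70.9  81.5]
mark [445.3  25.3 101.3  46.3  81.5]
fire top [641.9  -4.3 103.   31.5  80. ]
table [564.8 343.   60.5  42.4 -83.8]
lamp [408.4 326.5  24.3  24.   50.1] [[0.40856034 0.32640547 0.034     ]]
```

Call:
apply_moves(
  slide=[
    [0.43, 0.04, 0.0],
    [0.43, 0.03, 0.0],
    [0.43, 0.03, 0.0],
    [0.43, 0.03, 0.0],
    [0.43, 0.03, 0.0],
    [0.43, 0.03, 0],
    [0.43, 0.03, 0.0],
    [0.44, 0.04, 0],
  ],
  turn=[
    [0, 0, 0],
    [0, 0, 0],
    [0, 0, 0],
    [0, 0, 0],
    [0, 0, 0],
    [0, 0, 0],
    [0, 0, 0],
    [0, 0, 0],
  ],
  jaw=[0, 0, 0, 0, 0, 0, 0, 0],
)

```text
time_s: 2.85
tcp_pos: [0.4527, -0.2819, 0.2788]
eef_rot: [-180.0, 0.0, -97.0]
contact_force: [1.1, 0.4, 1.4]
gripper_width: 0.0876
```

Call:
apply_moves(
  slide=[
    [0, 0, 0],
    [0, 0, 0],
    [0, 0, 0],
    [0, 0, 0],
  ],
  turn=[
    [0, 0, 0],
    [0, 0, 0],
    [0, 0, 0],
    [0, 0, 0],
  ],
  jaw=[0, 0, 0, 0],
)

```text
time_s: 3.25
tcp_pos: [0.4532, -0.2802, 0.2787]
eef_rot: [-180.0, 0.0, -97.1]
contact_force: [0.1, -0.6, 0.6]
gripper_width: 0.0881
```

```bash
python3 look.py w3
```

```text
(no output)
```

View pics/w3.png

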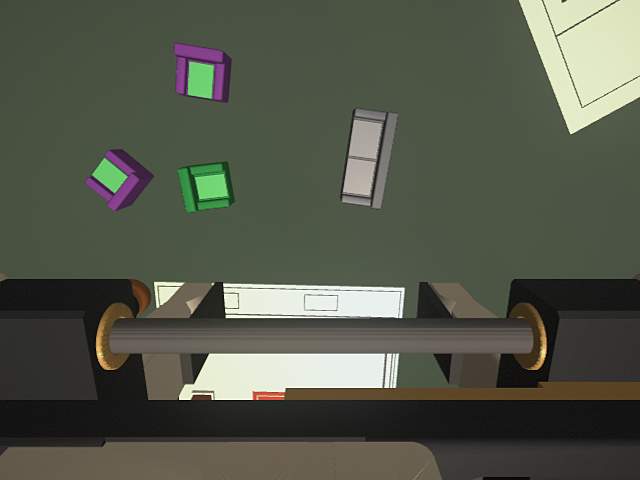

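```bash
cat > d.py <<'E'
from m import *
def cloud(c):
    v,u=np.mgrid[0:480,0:640]; z=c["depth"]; R=cv2.Rodrigues(np.array(c["rvec"],float))[0]; t=np.array(c["tvec"],float).ravel()
    P=np.stack([(u-c["cx"])/c["fx"]*z,(v-c["cy"])/c["fy"]*z,z],-1)-t
    return P@R
def blob(P,roi,z0,z1):
    x0,y0,x1,y1=roi; Q=P[y0:y1,x0:x1].reshape(-1,3); Q=Q[(Q[:,2]>z0)&(Q[:,2]<z1)]
    (x,y),(w,h),a=cv2.minAreaRect((Q[:,:2]*1000).astype(np.float32))
    if w<h:w,h,a=h,w,a+90
    return np.round([x,y,w,h,(a+90)%180-90],1),len(Q)
E
python3 - <<'E'
from d import *
c=load("w3.npz");P=cloud(c)
print("desk z",np.median(P[20:40,300:400,2]))
for n,roi in [("sofa",(330,100,405,215)),("chair",(172,155,240,218))]:
    for z0,z1 in [(.008,.05),(.033,.045),(.026,.032),(.023,.027)]: 
        try: print(n,z0,z1,blob(P,roi,z0,z1))
        except Exception as e: print(n,z0,e)
im=c["pixels"][95:220,165:410]; cv2.imwrite("pics/w3c.png",cv2.resize(im,None,fx=3.2,fy=3.2,interpolation=cv2.INTER_CUBIC))
E
```

```text
desk z -0.0014696281347510057
sofa 0.008 0.05 (array([ 399.7, -322.6,   95.9,   42.2,   75.2]), 4195)
sofa 0.033 0.045 (array([ 384.8, -318.7,   95.7,   11.4,   75.1]), 1090)
sofa 0.026 0.032 (array([ 404.7, -324. ,   95.6,   31.5,   75. ]), 583)
sofa 0.023 0.027 (array([ 404.7, -323.9,   95.9,   31.6,   75.1]), 2027)
chair 0.008 0.05 (array([ 570.6, -314.9,   46.1,   44.4,   89.5]), 2208)
chair 0.033 0.045 (array([ 587.1, -315. ,   46. ,   11.2,   89.1]), 499)
chair 0.026 0.032 (array([ 569.3, -315. ,   46.1,   40.4,   89.8]), 594)
chair 0.023 0.027 (array([ 569.2, -314.9,   46. ,   41. ,   89.5]), 862)
```

View pics/w3c.png

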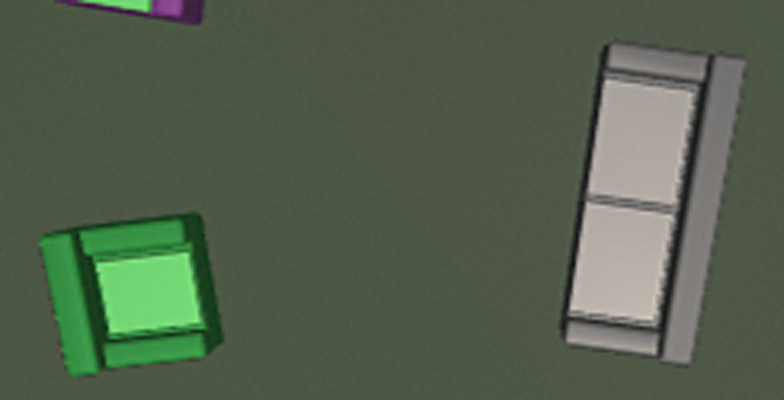

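```bash
python3 plan.py 0.3997 -0.3226 0.08 -104.8 6
```

```text
{"slide": [[0.08, 0.08, 0.33], [0.08, 0.08, 0.33], [0.09, 0.08, 0.33], [0.09, 0.07, 0.33], [0.08, 0.07, 0.33], [0.09, 0.07, 0.34]], "turn": [[0.0, 0.0, 0.015], [0.0, 0.0, 0.015], [0.0, 0.0, 0.015], [0.0, 0.0, 0.015], [0.0, 0.0, 0.015], [0.0, 0.0, 0.015]], "jaw": [0, 0, 0, 0, 0, 0]}
from [ 0.4531 -0.2803  0.2787] [-179.98    0.    -97.06] end [ 0.3998 -0.3225  0.0797] [-1.7998e+02  1.0000e-02 -1.0480e+02]
```

Call:
apply_moves(
  slide=[
    [0.08, 0.08, 0.33],
    [0.08, 0.08, 0.33],
    [0.09, 0.08, 0.33],
    [0.09, 0.07, 0.33],
    [0.08, 0.07, 0.33],
    [0.09, 0.07, 0.34],
    [0, 0, 0],
    [0, 0, 0],
  ],
  turn=[
    [0, 0, 0.015],
    [0, 0, 0.015],
    [0, 0, 0.015],
    [0, 0, 0.015],
    [0, 0, 0.015],
    [0, 0, 0.015],
    [0, 0, 0],
    [0, 0, 0],
  ],
  jaw=[0, 0, 0, 0, 0, 0, 0, 0],
)

```text
time_s: 4.1
tcp_pos: [0.3996, -0.3234, 0.08]
eef_rot: [180.0, -0.0, -104.8]
contact_force: [0.2, 0.5, 0.6]
gripper_width: 0.0877
```

Call:
apply_moves(
  slide=[
    [0, 0, 0],
    [0, 0, 0],
  ],
  turn=[
    [0, 0, 0],
    [0, 0, 0],
  ],
  jaw=[0, 0],
)

```text
time_s: 4.3
tcp_pos: [0.4007, -0.3237, 0.0813]
eef_rot: [-179.8, -0.0, -104.8]
contact_force: [-0.3, 0.2, 0.4]
gripper_width: 0.0873
```

```bash
python3 plan.py 0.3997 -0.3226 0.017 -104.8 4 3
```

```text
{"slide": [[-0.002, 0.004, 0.161], [-0.002, 0.003, 0.161], [-0.002, 0.004, 0.16], [-0.002, 0.003, 0.161]], "turn": [[-0.001, 0.0, 0.0], [0.0, 0.0, 0.0], [-0.001, 0.0, 0.0], [0.0, 0.0, -0.001]], "jaw": [0, 0, 0, 0]}
from [ 0.4007 -0.3237  0.0813] [-1.7981e+02 -2.0000e-02 -1.0484e+02] end [ 0.3997 -0.3226  0.017 ] [-1.7999e+02 -2.0000e-02 -1.0476e+02]
```

Call:
apply_moves(
  slide=[
    [0, 0, 0.21],
    [0, 0, 0.21],
    [0, 0, 0.21],
    [0, 0, 0],
    [0, 0, 0],
  ],
  turn=[
    [0, 0, 0],
    [0, 0, 0],
    [0, 0, 0],
    [0, 0, 0],
    [0, 0, 0],
  ],
  jaw=[0, 0, 0, 0, 0],
)

```text
time_s: 4.8
tcp_pos: [0.3997, -0.3237, 0.0174]
eef_rot: [-180.0, -0.0, -104.9]
contact_force: [0.2, 0.3, -0.0]
gripper_width: 0.0878
```

Call:
apply_moves(
  slide=[
    [0, 0, 0],
    [0, 0, 0],
    [0, 0, 0],
    [0, 0, 0],
    [0, 0, 0],
    [0, 0, 0],
    [0, 0, 0],
    [0, 0, 0],
  ],
  turn=[
    [0, 0, 0],
    [0, 0, 0],
    [0, 0, 0],
    [0, 0, 0],
    [0, 0, 0],
    [0, 0, 0],
    [0, 0, 0],
    [0, 0, 0],
  ],
  jaw=[0.3, 0.4, 0.5, 0.6, 0.7, 0.7, 0.7, 0.7],
  newtons=15,
)

```text
time_s: 5.6
tcp_pos: [0.3991, -0.3237, 0.0166]
eef_rot: [-180.0, -0.0, -104.9]
contact_force: [-0.6, 0.8, 1.4]
gripper_width: 0.042
```

```bash
python3 - <<'E'
from plan import *
go(0.3995,-0.3237,0.1,-104.8,2,2,0.7)
go(0.445,0.0242,0.10,-98.4,8,2,0.7,start=(0.3995,-0.3237,0.1,-104.8))
E
```

```text
{"slide": [[0.0, 0.0, -0.42], [0.0, 0.0, -0.41]], "turn": [[0.0, 0.0, -0.0007], [0.0, 0.0, -0.0007]], "jaw": [0.7, 0.7]}
from [ 0.3991 -0.3237  0.0166] [-180.     -0.   -104.92] end [ 0.3991 -0.3237  0.0996] [-180.    -0.  -104.8]
{"slide": [[-0.43, 0.06, 0.0], [-0.44, 0.05, 0.0], [-0.44, 0.04, 0.0], [-0.44, 0.04, 0.0], [-0.44, 0.03, 0.0], [-0.43, 0.03, 0.0], [-0.44, 0.02, 0.0], [-0.44, 0.01, 0.0]], "turn": [[0.0, 0.0, -0.009], [0.0, 0.0, -0.009], [0.0, 0.0, -0.009], [0.0, 0.0, -0.009], [0.0, 0.0, -0.01], [0.0, 0.0, -0.009], [0.0, 0.0, -0.01], [0.0, 0.0, -0.009]], "jaw": [0.7, 0.7, 0.7, 0.7, 0.7, 0.7, 0.7, 0.7]}
from [ 0.3991 -0.3237  0.0166] [-180.     -0.   -104.92] end [0.4452 0.0246 0.1   ] [180.     0.   -98.44]
```

Call:
apply_moves(
  slide=[
    [0, 0, -0.2],
    [0, 0, -0.3],
    [0, 0, -0.3],
    [0, 0, 0],
  ],
  turn=[
    [0, 0, 0],
    [0, 0, 0],
    [0, 0, 0],
    [0, 0, 0],
  ],
  jaw=[0.7, 0.7, 0.7, 0.7],
)

```text
time_s: 6.0
tcp_pos: [0.4013, -0.3246, 0.1002]
eef_rot: [-179.6, -0.1, -104.9]
contact_force: [1.4, 0.2, -2.5]
gripper_width: 0.0422
```

Call:
apply_moves(
  slide=[
    [-0.43, 0.06, 0.0],
    [-0.44, 0.05, 0.0],
    [-0.44, 0.04, 0.0],
    [-0.44, 0.04, 0.0],
    [-0.44, 0.03, 0.0],
    [-0.43, 0.03, 0.0],
    [-0.44, 0.02, 0.0],
    [-0.44, 0.01, 0.0],
  ],
  turn=[
    [0, 0, -0.009],
    [0, 0, -0.009],
    [0, 0, -0.009],
    [0, 0, -0.009],
    [0, 0, -0.01],
    [0, 0, -0.009],
    [0, 0, -0.01],
    [0, 0, -0.009],
  ],
  jaw=[0.7, 0.7, 0.7, 0.7, 0.7, 0.7, 0.7, 0.7],
)

```text
time_s: 6.8
tcp_pos: [0.445, 0.0263, 0.0961]
eef_rot: [180.0, -0.0, -98.5]
contact_force: [0.8, -1.3, -1.5]
gripper_width: 0.0419
```

Call:
apply_moves(
  slide=[
    [0, 0, 0],
    [0, 0, 0],
    [0, 0, 0],
    [0, 0, 0],
  ],
  turn=[
    [0, 0, 0],
    [0, 0, 0],
    [0, 0, 0],
    [0, 0, 0],
  ],
  jaw=[0.7, 0.7, 0.7, 0.7],
)

```text
time_s: 7.2
tcp_pos: [0.4451, 0.0235, 0.0962]
eef_rot: [180.0, -0.0, -98.7]
contact_force: [-0.6, -0.3, -1.6]
gripper_width: 0.0419
```

```bash
python3 plan.py 0.445 0.0242 0.03 -98.4 2 3 0.7; python3 look.py w4
```

```text
{"slide": [[-0.004, 0.001, 0.331], [-0.003, 0.0, 0.331]], "turn": [[0.0002, -0.0002, -0.0015], [0.0003, -0.0001, -0.0015]], "jaw": [0.7, 0.7]}
from [0.4451 0.0235 0.0962] [ 1.7996e+02 -3.0000e-02 -9.8660e+01] end [0.445  0.0242 0.03  ] [-180.    -0.   -98.4]
```

View pics/w4.png

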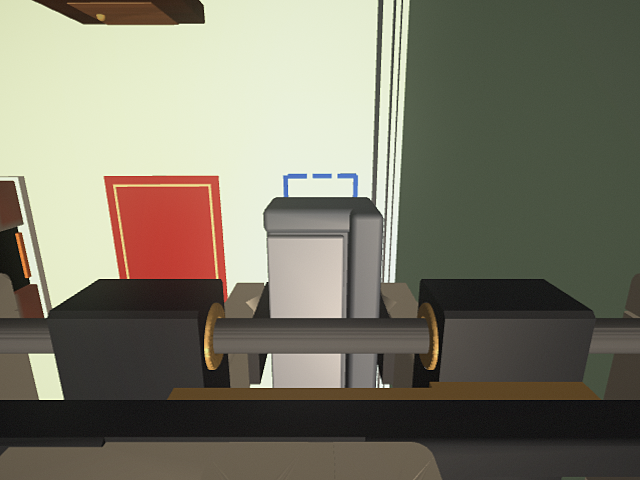

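Call:
apply_moves(
  slide=[
    [-0.004, 0, 0.26],
    [-0.004, 0, 0.26],
    [0, 0, 0.2],
    [0, 0, 0.05],
    [0, 0, 0],
    [0, 0, 0],
    [0, 0, 0],
  ],
  turn=[
    [0, 0, -0.002],
    [0, 0, -0.001],
    [0, 0, 0],
    [0, 0, 0],
    [0, 0, 0],
    [0, 0, 0],
    [0, 0, 0],
  ],
  jaw=[0.7, 0.7, 0.7, 0.7, 0.7, 0.7, 0.7],
)

```text
time_s: 7.95
tcp_pos: [0.4464, 0.0255, 0.0205]
eef_rot: [-179.9, 0.1, -98.3]
contact_force: [0.5, 0.1, -1.1]
gripper_width: 0.042
```

```bash
python3 look.py w5
```

```text
(no output)
```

View pics/w5.png

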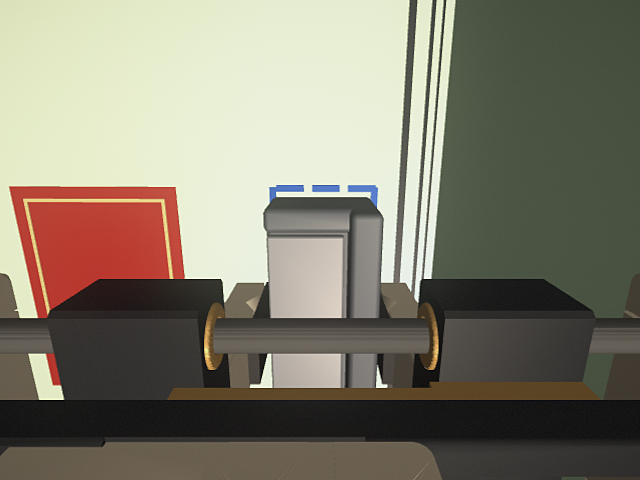

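```bash
python3 - <<'E'
from d import *
c=load("w5.npz");P=cloud(c)
print("desk z",np.median(P[100:150,200:350,2]))
print("arm z",np.median(P[215:222,300:330,2]),"back",np.median(P[230:260,362:372,2]))
m=mask(c,(105,80,60),(125,255,255),(255,175,390,197));k=cv2.findNonZero(m)[:,0]
cv2.imwrite("pics/w5c.png",cv2.resize(c["pixels"][175:285,250:400],None,fx=5,fy=5,interpolation=cv2.INTER_CUBIC))
p=cast(c,[[270,185.5],[377,185.5]],0.0)[:,:2]*1000
th=np.radians(-8.4);X=np.array([np.cos(th),np.sin(th)]);Y=np.array([-X[1],X[0]])
O=np.array([445.3,25.2])
print("mark near corners plan-frame rel",[( (q-O)@X,(q-O)@Y) for q in p], len(k))
Q=P[190:276,255:392].reshape(-1,3)*1000;Q=Q[(Q[:,2]>10)]
r=(Q[:,:2]-O); print("sofa x",np.percentile(r@X,[.5,99.5]),"y min",np.percentile(r@Y,[.2,1]))
E
```

```text
desk z -0.0007150666455639787
arm z 0.03134717131756039 back 0.04035028403438948
mark near corners plan-frame rel [(np.float64(22.51656900384259), np.float64(-50.433131026347745)), (np.float64(-23.51516504277242), np.float64(-50.505977776844325))] 690
sofa x [-19.98814478  20.90713875] y min [-71.25847336 -46.46877498]
```

View pics/w5c.png

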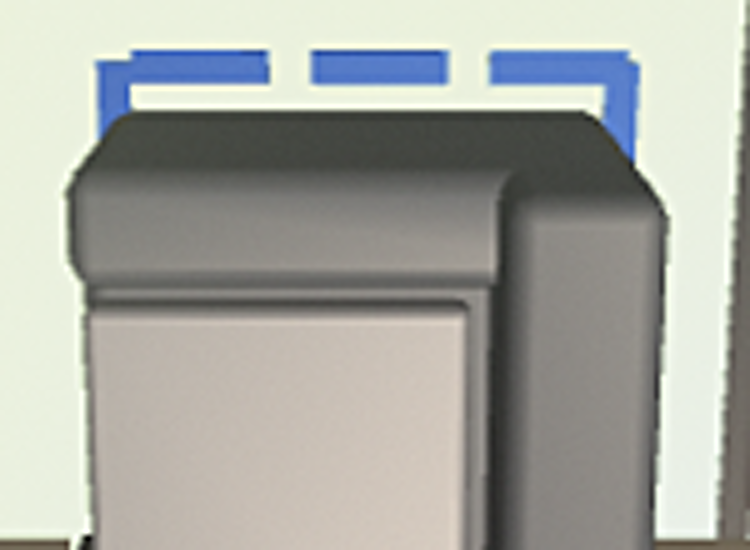

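```bash
python3 - <<'E'
from d import *
c=load("w5.npz")
th=np.radians(-8.4);X=np.array([np.cos(th),np.sin(th)]);Y=np.array([-X[1],X[0]]);O=np.array([445.3,25.2])
for z in (.0015,.003):
  for uv in ([275,197],[367,197]):
    q=cast(c,[uv],z)[0,:2]*1000-O; print(z,q@X,q@Y)
P=cloud(c);Q=P[203:208,285:330].reshape(-1,3)*1000;r=Q[:,:2]-O;print(np.median(r@Y),np.median(Q[:,2]))
E
```

```text
0.0015 20.33544274517922 -45.69779353027335
0.0015 -19.204219350681083 -45.7626028064008
0.003 20.15013745160624 -45.9351483910007
0.003 -19.022361835894383 -45.999355852277695
-46.26656493596716 23.722268014234274
```

Call:
apply_moves(
  slide=[
    [0.01, 0.005, 0],
    [0.01, 0.004, 0.0],
    [0, 0, 0.02],
    [0, 0, 0.015],
    [0, 0, 0],
    [0, 0, 0],
    [0, 0, 0],
  ],
  turn=[
    [0, 0, 0],
    [0, 0, 0],
    [0, 0, 0],
    [0, 0, 0],
    [0, 0, 0],
    [0, 0, 0],
    [0, 0, 0],
  ],
  jaw=[0.7, 0.7, 0.7, 0.7, 0.7, 0.7, 0.7],
)

```text
time_s: 8.7
tcp_pos: [0.4445, 0.0235, 0.0163]
eef_rot: [-180.0, -0.0, -98.3]
contact_force: [-2.8, 0.8, 6.1]
gripper_width: 0.0418
```

```bash
cat > sf.py <<'E'
import sys
from d import *
c=load(sys.argv[1])
th=np.radians(-8.4);X=np.array([np.cos(th),np.sin(th)]);Y=np.array([-X[1],X[0]]);O=np.array([445.3,25.2])
P=cloud(c)
Q=P[190:276,255:392].reshape(-1,3)*1000;Q=Q[(Q[:,2]>10)];r=Q[:,:2]-O; print("x",np.percentile(r@X,[.5,99.5]))
Q=P[203:208,285:330].reshape(-1,3)*1000;r=Q[:,:2]-O;print(np.median(r@Y),np.median(Q[:,2]))
m=mask(c,(105,80,60),(125,255,255),(255,165,390,195));k=cv2.findNonZero(m)[:,0]
print(k.min(0),k.max(0)); q=cast(c,[[k[:,0].min()-.5,k[:,1].min()+1],[k[:,0].max()+.5,k[:,1].min()+1]],0)[:,:2]*1000-O; print(q@X,q@Y)
E
python3 look.py w6; python3 sf.py w5.npz; python3 sf.py w6.npz
```

```text
x [-19.98814478  20.90713875]
-46.26656493596716 23.722268014234274
[269 185] [377 194]
[ 23.1699553  -23.73913492] [-50.21744639 -50.29179604]
x [-21.52916702  19.39663647]
-48.51921480955413 19.782653761348268
[265 192] [374 194]
[ 22.80310627 -23.55547953] [-50.09128572 -50.17853736]
```

View pics/w6.png

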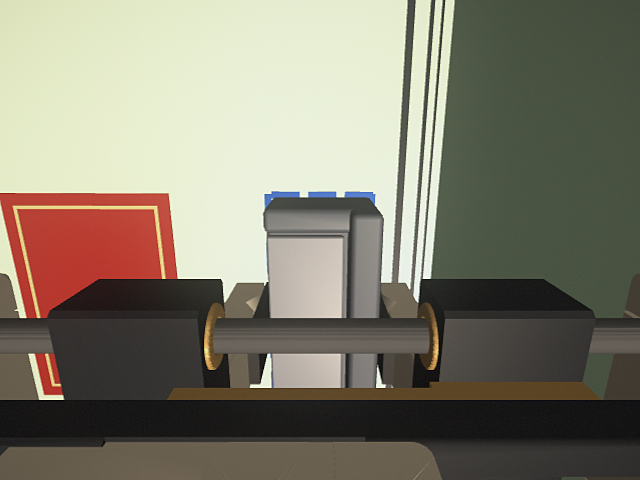

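Call:
apply_moves(
  slide=[
    [0, 0, 0],
    [0, 0, 0],
    [0, 0, 0],
    [0, 0, 0],
    [0, 0, 0],
    [0, 0, -0.2],
    [0, 0, -0.4],
    [0, 0, -0.5],
  ],
  turn=[
    [0, 0, 0],
    [0, 0, 0],
    [0, 0, 0],
    [0, 0, 0],
    [0, 0, 0],
    [0, 0, 0],
    [0, 0, 0],
    [0, 0, 0],
  ],
  jaw=[0.45, 0.35, 0.2, 0.1, 0, 0, 0, 0],
)

```text
time_s: 9.55
tcp_pos: [0.4431, 0.0229, 0.1259]
eef_rot: [179.8, -0.1, -98.3]
contact_force: [2.2, 0.8, -0.8]
gripper_width: 0.0872
```

Call:
apply_moves(
  slide=[
    [0, 0, -0.5],
    [0, 0, -0.5],
    [0, 0, -0.2],
    [0, 0, 0],
    [0, 0, 0],
    [0, 0, 0],
  ],
  turn=[
    [0, 0, 0],
    [0, 0, 0],
    [0, 0, 0],
    [0, 0, 0],
    [0, 0, 0],
    [0, 0, 0],
  ],
  jaw=[0, 0, 0, 0, 0, 0],
)

```text
time_s: 10.15
tcp_pos: [0.4437, 0.0233, 0.2448]
eef_rot: [179.9, -0.1, -98.3]
contact_force: [0.3, 0.0, 0.9]
gripper_width: 0.0877
```

```bash
python3 look.py w7; python3 plan.py 0.53 0.34 0.22 -94 8
```

```text
{"slide": [[-0.41, -0.05, 0.03], [-0.41, -0.05, 0.03], [-0.41, -0.06, 0.03], [-0.4, -0.06, 0.03], [-0.4, -0.06, 0.03], [-0.41, -0.07, 0.03], [-0.4, -0.07, 0.03], [-0.4, -0.08, 0.03]], "turn": [[0.0, 0.0, -0.006], [0.0, 0.0, -0.006], [0.0, 0.0, -0.006], [0.0, 0.0, -0.006], [0.0, 0.0, -0.007], [0.001, 0.0, -0.006], [0.0, 0.0, -0.007], [0.001, -0.001, -0.006]], "jaw": [0, 0, 0, 0, 0, 0, 0, 0]}
from [0.4438 0.0233 0.2447] [ 1.7987e+02 -7.0000e-02 -9.8320e+01] end [0.53   0.3396 0.2202] [-1.7996e+02  2.0000e-02 -9.4020e+01]
```

View pics/w7.png

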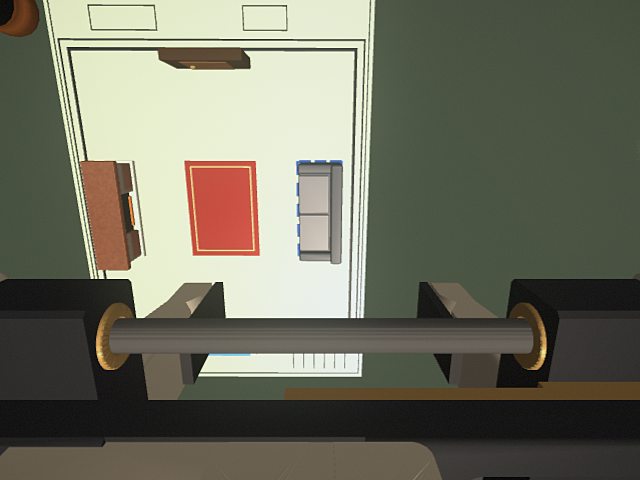

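```bash
python3 - <<'E'
from d import *
c=load("w7.npz");P=cloud(c)
roi=(180,155,265,262)
m=mask(c,(0,120,60),(12,255,255),roi)|mask(c,(170,120,60),(180,255,255),roi); print("rug",rect(c,big(m),0.0))
for a in [(.008,.05),(.033,.045)]: print("sofa",blob(P,(285,150,355,272),*a))
E
```

```text
rug [543.9  10.7  99.1  71.3  81.6]
sofa (array([444.4,  24.4,  95.4,  42. ,  81.6]), 4257)
sofa (array([429.1,  26.8,  94.9,  11. ,  81.6]), 1148)
```

Call:
apply_moves(
  slide=[
    [-0.41, -0.05, 0.03],
    [-0.41, -0.05, 0.03],
    [-0.41, -0.06, 0.03],
    [-0.4, -0.06, 0.03],
    [-0.4, -0.06, 0.03],
    [-0.41, -0.07, 0.03],
    [-0.4, -0.07, 0.03],
    [-0.4, -0.08, 0.03],
  ],
  turn=[
    [0, 0, -0.006],
    [0, 0, -0.006],
    [0, 0, -0.006],
    [0, 0, -0.006],
    [0, 0, -0.007],
    [0, 0, -0.006],
    [0, 0, -0.007],
    [0, 0, -0.006],
  ],
  jaw=[0, 0, 0, 0, 0, 0, 0, 0],
)

```text
time_s: 11.0
tcp_pos: [0.5305, 0.3413, 0.2201]
eef_rot: [179.9, -0.1, -94.0]
contact_force: [0.7, 0.4, 0.6]
gripper_width: 0.0876
```

Call:
apply_moves(
  slide=[
    [0, 0, 0],
    [0, 0, 0],
    [0, 0, 0],
    [0, 0, 0],
    [0, 0, 0],
  ],
  turn=[
    [0, 0, 0],
    [0, 0, 0],
    [0, 0, 0],
    [0, 0, 0],
    [0, 0, 0],
  ],
  jaw=[0, 0, 0, 0, 0],
)

```text
time_s: 11.5
tcp_pos: [0.5306, 0.3391, 0.2225]
eef_rot: [-180.0, 0.0, -94.1]
contact_force: [0.1, 0.0, 0.6]
gripper_width: 0.0877
```

```bash
python3 look.py w8
```

```text
(no output)
```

View pics/w8.png

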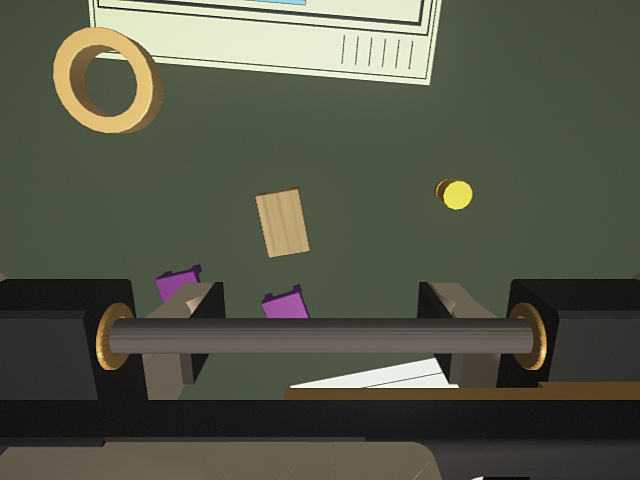

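```bash
python3 - <<'E'
from d import *
c=load("w8.npz");P=cloud(c)
print("desk",np.median(P[140:170,250:400,2]))
print("table",blob(P,(245,178,320,265),.018,.04),blob(P,(245,178,320,265),.022,.04))
print("lamp",blob(P,(420,165,485,220),.03,.045),blob(P,(420,165,485,220),.016,.045),"purple",blob(P,(255,283,320,318),.018,.04))
E
python3 plan.py 0.566 0.342 0.09 -96 6
```

```text
desk -0.0015000707895174994
table (array([566.9, 343.9,  60.1,  40.2, -84. ]), 2705) (array([566.6, 343.7,  59.8,  39.6, -84.1]), 1948)
lamp (array([408.9, 326.5,  25.4,  24.9,   5.6]), 670) (array([409.2, 326.7,  25.5,  25.3, -33.2]), 814) purple (array([573.4, 431.3,  40. ,  30.5,  13.3]), 931)
{"slide": [[-0.01, -0.06, 0.22], [-0.01, -0.06, 0.22], [-0.01, -0.06, 0.22], [-0.01, -0.06, 0.22], [-0.01, -0.05, 0.22], [-0.01, -0.06, 0.23]], "turn": [[0.0, 0.0, 0.004], [0.0, 0.0, 0.004], [0.0, 0.0, 0.004], [0.0, 0.0, 0.004], [0.0, 0.0, 0.003], [0.0, 0.0, 0.004]], "jaw": [0, 0, 0, 0, 0, 0]}
from [0.5307 0.3392 0.2225] [-1.7998e+02  3.0000e-02 -9.4050e+01] end [0.5661 0.3423 0.0896] [-1.7998e+02  3.0000e-02 -9.6030e+01]
```

```bash
python3 plan.py 0.5669 0.3438 0.08 -84 6
```

```text
{"slide": [[-0.01, -0.06, 0.24], [-0.01, -0.06, 0.24], [-0.01, -0.06, 0.24], [-0.01, -0.06, 0.24], [0.0, -0.06, 0.23], [0.0, -0.06, 0.24]], "turn": [[0.0, 0.0, -0.019], [0.0, 0.0, -0.02], [0.0, 0.0, -0.019], [0.0, 0.0, -0.02], [0.0, 0.0, -0.019], [0.0, 0.0, -0.02]], "jaw": [0, 0, 0, 0, 0, 0]}
from [0.5307 0.3392 0.2225] [-1.7998e+02  3.0000e-02 -9.4050e+01] end [0.5668 0.3434 0.0796] [-1.7997e+02  3.0000e-02 -8.4000e+01]
```

Call:
apply_moves(
  slide=[
    [-0.01, -0.06, 0.24],
    [-0.01, -0.06, 0.24],
    [-0.01, -0.06, 0.24],
    [-0.01, -0.06, 0.24],
    [0.0, -0.06, 0.23],
    [0.0, -0.06, 0.24],
    [0, 0, 0],
    [0, 0, 0],
  ],
  turn=[
    [0, 0, -0.019],
    [0, 0, -0.02],
    [0, 0, -0.019],
    [0, 0, -0.02],
    [0, 0, -0.019],
    [0, 0, -0.02],
    [0, 0, 0],
    [0, 0, 0],
  ],
  jaw=[0, 0, 0, 0, 0, 0, 0, 0],
)

```text
time_s: 12.35
tcp_pos: [0.5668, 0.3436, 0.0794]
eef_rot: [180.0, -0.0, -84.0]
contact_force: [-0.1, 0.1, 1.5]
gripper_width: 0.0876
```

Call:
apply_moves(
  slide=[
    [0, 0, 0],
    [0, 0, 0],
  ],
  turn=[
    [0, 0, 0],
    [0, 0, 0],
  ],
  jaw=[0, 0],
)

```text
time_s: 12.55
tcp_pos: [0.5672, 0.3446, 0.0809]
eef_rot: [-179.9, 0.1, -84.0]
contact_force: [-0.4, -0.1, 0.0]
gripper_width: 0.0876
```

```bash
python3 plan.py 0.5669 0.3438 0.016 -84 2 3
```

```text
{"slide": [[0.004, 0.003, 0.324], [0.004, 0.002, 0.325]], "turn": [[-0.0007, 0.0005, 0.0002], [-0.0007, 0.0006, 0.0002]], "jaw": [0, 0]}
from [0.5672 0.3446 0.0809] [-1.7988e+02  9.0000e-02 -8.3960e+01] end [0.5669 0.3438 0.016 ] [-180.   -0.  -84.]
```

Call:
apply_moves(
  slide=[
    [0.002, 0, 0.25],
    [0.002, 0, 0.25],
    [0, 0, 0.14],
    [0, 0, 0],
    [0, 0, 0],
    [0, 0, 0],
  ],
  turn=[
    [0, 0, 0],
    [0, 0, 0],
    [0, 0, 0],
    [0, 0, 0],
    [0, 0, 0],
    [0, 0, 0],
  ],
  jaw=[0, 0, 0, 0, 0, 0],
)

```text
time_s: 13.15
tcp_pos: [0.5671, 0.344, 0.0157]
eef_rot: [-179.9, 0.0, -83.9]
contact_force: [0.3, 1.0, -0.0]
gripper_width: 0.0878
```

Call:
apply_moves(
  slide=[
    [0, 0, 0],
    [0, 0, 0],
    [0, 0, 0],
    [0, 0, 0],
    [0, 0, 0],
    [0, 0, 0],
    [0, 0, 0],
    [0, 0, 0],
  ],
  turn=[
    [0, 0, 0],
    [0, 0, 0],
    [0, 0, 0],
    [0, 0, 0],
    [0, 0, 0],
    [0, 0, 0],
    [0, 0, 0],
    [0, 0, 0],
  ],
  jaw=[0.3, 0.4, 0.5, 0.6, 0.7, 0.7, 0.7, 0.7],
  newtons=12,
)

```text
time_s: 13.95
tcp_pos: [0.5668, 0.3436, 0.015]
eef_rot: [180.0, -0.0, -84.0]
contact_force: [-0.3, -0.2, 0.2]
gripper_width: 0.0398
```

```bash
python3 - <<'E'
from plan import *
go(0.5445,0.0106,0.12,-98.4,8,2,0.7,start=(0.5669,0.344,0.12,-84))
E
```

```text
{"slide": [[0.41, 0.07, 0.0], [0.41, 0.06, 0.0], [0.42, 0.05, 0.0], [0.42, 0.03, 0.0], [0.42, 0.02, 0.0], [0.42, 0.0, 0.0], [0.41, -0.01, 0.0], [0.42, -0.01, 0.0]], "turn": [[0.0, 0.0, 0.021], [0.0, 0.0, 0.021], [0.0, 0.0, 0.021], [0.0, 0.0, 0.021], [0.0, 0.0, 0.021], [0.0, 0.0, 0.021], [0.0, 0.0, 0.021], [0.0, 0.0, 0.021]], "jaw": [0.7, 0.7, 0.7, 0.7, 0.7, 0.7, 0.7, 0.7]}
from [0.5668 0.3436 0.015 ] [180.    -0.   -83.96] end [0.544  0.0103 0.12  ] [180.     0.   -98.44]
```

Call:
apply_moves(
  slide=[
    [0, 0, -0.2],
    [0, 0, -0.35],
    [0, 0, -0.35],
    [0, 0, -0.15],
    [0, 0, 0],
  ],
  turn=[
    [0, 0, 0],
    [0, 0, 0],
    [0, 0, 0],
    [0, 0, 0],
    [0, 0, 0],
  ],
  jaw=[0.7, 0.7, 0.7, 0.7, 0.7],
)

```text
time_s: 14.45
tcp_pos: [0.5679, 0.3447, 0.123]
eef_rot: [-179.8, 0.2, -83.9]
contact_force: [0.1, 0.1, -0.5]
gripper_width: 0.0402
```

Call:
apply_moves(
  slide=[
    [0.41, 0.07, 0.0],
    [0.41, 0.06, 0.0],
    [0.42, 0.05, 0.0],
    [0.42, 0.03, 0.0],
    [0.42, 0.02, 0.0],
    [0.42, 0.0, 0.0],
    [0.41, -0.01, 0.0],
    [0.42, -0.01, 0.0],
  ],
  turn=[
    [0, 0, 0.021],
    [0, 0, 0.021],
    [0, 0, 0.021],
    [0, 0, 0.021],
    [0, 0, 0.021],
    [0, 0, 0.021],
    [0, 0, 0.021],
    [0, 0, 0.021],
  ],
  jaw=[0.7, 0.7, 0.7, 0.7, 0.7, 0.7, 0.7, 0.7],
)

```text
time_s: 15.25
tcp_pos: [0.5431, 0.0082, 0.1188]
eef_rot: [179.9, -0.0, -98.5]
contact_force: [1.1, -0.1, -0.7]
gripper_width: 0.04
```

Call:
apply_moves(
  slide=[
    [0, 0, 0],
    [0, 0, 0],
    [0, 0, 0],
    [0, 0, 0],
  ],
  turn=[
    [0, 0, 0],
    [0, 0, 0],
    [0, 0, 0],
    [0, 0, 0],
  ],
  jaw=[0.7, 0.7, 0.7, 0.7],
)

```text
time_s: 15.65
tcp_pos: [0.5441, 0.0108, 0.1196]
eef_rot: [180.0, -0.0, -98.3]
contact_force: [0.3, -0.4, 0.2]
gripper_width: 0.0399
```

```bash
python3 plan.py 0.5440 0.0106 0.02 -98.4 3 3 0.7
```

```text
{"slide": [[0.001, 0.0, 0.332], [0.0, 0.0, 0.332], [0.001, 0.001, 0.332]], "turn": [[0.0, 0.0, 0.0], [0.0, 0.0, 0.0], [0.0, 0.0, 0.001]], "jaw": [0.7, 0.7, 0.7]}
from [0.5441 0.0108 0.1196] [ 1.7997e+02 -1.0000e-02 -9.8320e+01] end [0.544  0.0106 0.02  ] [ 1.7997e+02 -1.0000e-02 -9.8410e+01]
```

Call:
apply_moves(
  slide=[
    [0, 0, 0.34],
    [0, 0, 0.34],
    [0, 0, 0.28],
    [0, 0, 0.05],
    [0, 0, 0],
    [0, 0, 0],
    [0, 0, 0],
  ],
  turn=[
    [0, 0, 0],
    [0, 0, 0],
    [0, 0, 0],
    [0, 0, 0],
    [0, 0, 0],
    [0, 0, 0],
    [0, 0, 0],
  ],
  jaw=[0.7, 0.7, 0.7, 0.7, 0.7, 0.7, 0.7],
)

```text
time_s: 16.35
tcp_pos: [0.5452, 0.0105, 0.0205]
eef_rot: [-179.9, 0.1, -98.4]
contact_force: [-0.2, -0.1, -0.4]
gripper_width: 0.0398
```

```bash
python3 look.py w9
```

```text
(no output)
```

View pics/w9.png

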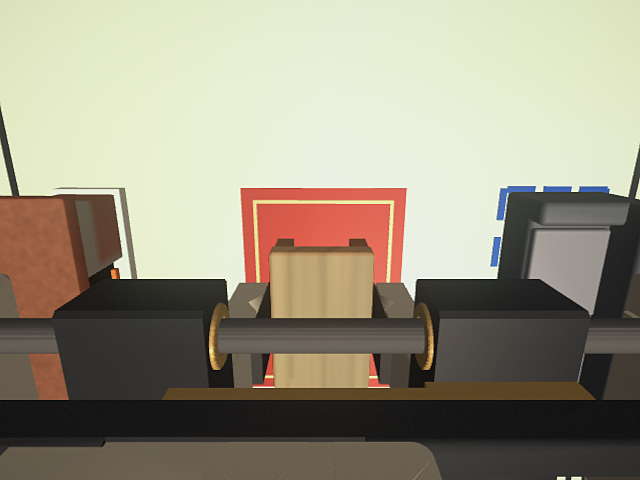

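```bash
python3 - <<'E'
from d import *
c=load("w9.npz");P=cloud(c)
th=np.radians(-8.4);X=np.array([np.cos(th),np.sin(th)]);Y=np.array([-X[1],X[0]]);O=np.array([543.9,10.6])
q=cast(c,[[241,187.5],[406,187.5]],0)[:,:2]*1000-O; print("rug near corners",q@X,q@Y)
Q=P[235:278,262:382].reshape(-1,3)*1000;Q=Q[(Q[:,2]>22)];r=Q[:,:2]-O;print("table x",np.percentile(r@X,[.5,99.5]),"ymin",np.percentile(r@Y,[.2,1,3]),"z",np.median(Q[:,2]))
E
```

```text
rug near corners [ 35.35904745 -35.74098156] [-50.00040255 -50.0695345 ]
table x [-18.74628476  20.51449295] ymin [-71.70395078 -29.8506532  -29.69667999] z 27.830849888530487
```

Call:
apply_moves(
  slide=[
    [0, 0.008, 0.0],
    [0, 0, 0.025],
    [0, 0, 0.02],
    [0, 0, 0.005],
    [0, 0, 0],
    [0, 0, 0],
    [0, 0, 0],
  ],
  turn=[
    [0, 0, 0],
    [0, 0, 0],
    [0, 0, 0],
    [0, 0, 0],
    [0, 0, 0],
    [0, 0, 0],
    [0, 0, 0],
  ],
  jaw=[0.7, 0.7, 0.7, 0.7, 0.7, 0.7, 0.7],
)

```text
time_s: 17.1
tcp_pos: [0.5435, 0.01, 0.0147]
eef_rot: [-180.0, 0.0, -98.4]
contact_force: [-3.4, 0.6, 10.0]
gripper_width: 0.0397
```

Call:
apply_moves(
  slide=[
    [0, 0, 0],
    [0, 0, 0],
    [0, 0, 0],
    [0, 0, 0],
    [0, 0, 0],
    [0, 0, -0.2],
    [0, 0, -0.4],
    [0, 0, -0.5],
  ],
  turn=[
    [0, 0, 0],
    [0, 0, 0],
    [0, 0, 0],
    [0, 0, 0],
    [0, 0, 0],
    [0, 0, 0],
    [0, 0, 0],
    [0, 0, 0],
  ],
  jaw=[0.5, 0.45, 0.35, 0.3, 0.3, 0.3, 0.3, 0.3],
)

```text
time_s: 17.9
tcp_pos: [0.5406, 0.0094, 0.1227]
eef_rot: [179.6, -0.2, -98.4]
contact_force: [2.1, 0.1, -0.2]
gripper_width: 0.0614
```

Call:
apply_moves(
  slide=[
    [0, 0, -0.5],
    [0, 0, -0.5],
    [0, 0, -0.2],
    [0, 0, 0],
    [0, 0, 0],
    [0, 0, 0],
  ],
  turn=[
    [0, 0, 0],
    [0, 0, 0],
    [0, 0, 0],
    [0, 0, 0],
    [0, 0, 0],
    [0, 0, 0],
  ],
  jaw=[0, 0, 0, 0, 0, 0],
)

```text
time_s: 18.5
tcp_pos: [0.5421, 0.0098, 0.2422]
eef_rot: [179.8, -0.1, -98.4]
contact_force: [-0.9, 0.5, 0.1]
gripper_width: 0.088
```

```bash
python3 look.py w10;  python3 plan.py 0.5706 -0.3149 0.2 -140 8
```

```text
{"slide": [[0.4, -0.09, 0.05], [0.39, -0.13, 0.05], [0.37, -0.17, 0.05], [0.36, -0.2, 0.05], [0.33, -0.23, 0.06], [0.31, -0.26, 0.05], [0.29, -0.28, 0.06], [0.27, -0.31, 0.05]], "turn": [[0.0, 0.0, 0.06], [0.0, 0.0, 0.061], [0.0, 0.0, 0.06], [0.0, 0.0, 0.061], [0.0, 0.0, 0.06], [0.0, -0.001, 0.061], [0.001, 0.0, 0.06], [0.0, -0.001, 0.061]], "jaw": [0, 0, 0, 0, 0, 0, 0, 0]}
from [0.5423 0.0098 0.2422] [ 1.7981e+02 -7.0000e-02 -9.8410e+01] end [ 0.5705 -0.3151  0.2003] [ 179.97    0.   -140.  ]
```

View pics/w10.png

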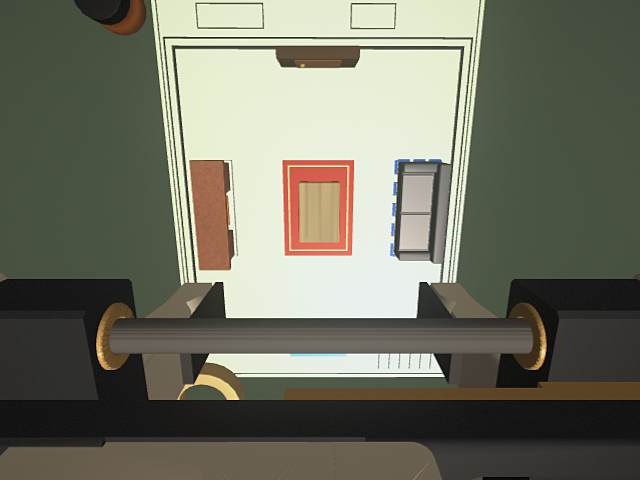

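```bash
python3 - <<'E'
from d import *
c=load("w10.npz");P=cloud(c)
roi=(275,150,360,262)
m=mask(c,(0,120,60),(12,255,255),roi)|mask(c,(170,120,60),(180,255,255),roi); print("rug",rect(c,big(m),0.0))
print("table",blob(P,(290,172,350,250),.019,.04))
from plan import *
go(0.5706,-0.2700,0.2,-164,8)
go(0.5700,-0.315,0.08,-180.6,4,start=(.5706,-.27,.2,-164))
E
```

```text
rug [544.   10.1  98.3  71.1  81.5]
table (array([543.3,  10.4,  60.1,  40. ,  81.6]), 2479)
{"slide": [[0.34, -0.09, 0.05], [0.33, -0.13, 0.05], [0.3, -0.18, 0.05], [0.27, -0.22, 0.05], [0.24, -0.26, 0.06], [0.2, -0.29, 0.05], [0.16, -0.31, 0.06], [0.11, -0.33, 0.05]], "turn": [[0.0, 0.0, 0.095], [0.0, 0.0, 0.095], [0.0, 0.0, 0.096], [0.0, 0.0, 0.095], [0.0, -0.001, 0.096], [0.0, 0.0, 0.095], [0.0, -0.001, 0.096], [0.001, 0.0, 0.095]], "jaw": [0, 0, 0, 0, 0, 0, 0, 0]}
from [0.5423 0.0098 0.2422] [ 1.7981e+02 -7.0000e-02 -9.8410e+01] end [ 0.5707 -0.2695  0.2002] [-1.7998e+02 -4.0000e-02 -1.6398e+02]
{"slide": [[0.03, -0.11, 0.3], [0.03, -0.11, 0.3], [0.02, -0.11, 0.3], [0.0, -0.11, 0.3]], "turn": [[0.0, 0.0, 0.048], [0.0, 0.0, 0.048], [0.0, 0.0, 0.049], [0.0, 0.0, 0.048]], "jaw": [0, 0, 0, 0]}
from [0.5423 0.0098 0.2422] [ 1.7981e+02 -7.0000e-02 -9.8410e+01] end [ 0.5703 -0.3149  0.08  ] [-180.      0.    179.41]
```

Call:
apply_moves(
  slide=[
    [0.34, -0.09, 0.05],
    [0.33, -0.13, 0.05],
    [0.3, -0.18, 0.05],
    [0.27, -0.22, 0.05],
    [0.24, -0.26, 0.06],
    [0.2, -0.29, 0.05],
    [0.16, -0.31, 0.06],
    [0.11, -0.33, 0.05],
  ],
  turn=[
    [0, 0, 0.095],
    [0, 0, 0.095],
    [0, 0, 0.096],
    [0, 0, 0.095],
    [0, 0, 0.096],
    [0, 0, 0.095],
    [0, 0, 0.096],
    [0, 0, 0.095],
  ],
  jaw=[0, 0, 0, 0, 0, 0, 0, 0],
)

```text
time_s: 19.35
tcp_pos: [0.5712, -0.2705, 0.1999]
eef_rot: [179.9, -0.2, -164.3]
contact_force: [0.5, -0.0, 0.7]
gripper_width: 0.0878
```

Call:
apply_moves(
  slide=[
    [0.03, -0.11, 0.3],
    [0.03, -0.11, 0.3],
    [0.02, -0.11, 0.3],
    [0.0, -0.11, 0.3],
    [0, 0, 0],
    [0, 0, 0],
    [0, 0, 0],
    [0, 0, 0],
  ],
  turn=[
    [0, 0, 0.048],
    [0, 0, 0.048],
    [0, 0, 0.049],
    [0, 0, 0.048],
    [0, 0, 0],
    [0, 0, 0],
    [0, 0, 0],
    [0, 0, 0],
  ],
  jaw=[0, 0, 0, 0, 0, 0, 0, 0],
)

```text
time_s: 20.15
tcp_pos: [0.5726, -0.3139, 0.0836]
eef_rot: [-180.0, 0.1, 179.5]
contact_force: [1.0, 0.2, 0.1]
gripper_width: 0.0875
```

```bash
python3 look.py w11;  python3 plan.py 0.5704 -0.3149 0.018 -180.6 2 3
```

```text
{"slide": [[0.012, -0.005, 0.328], [0.011, -0.005, 0.328]], "turn": [[-0.0002, 0.0008, 0.0007], [-0.0002, 0.0007, 0.0007]], "jaw": [0, 0]}
from [ 0.5726 -0.3139  0.0836] [-1.7997e+02  1.3000e-01  1.7952e+02] end [ 0.5704 -0.3149  0.018 ] [180.    0.  179.4]
```

View pics/w11.png

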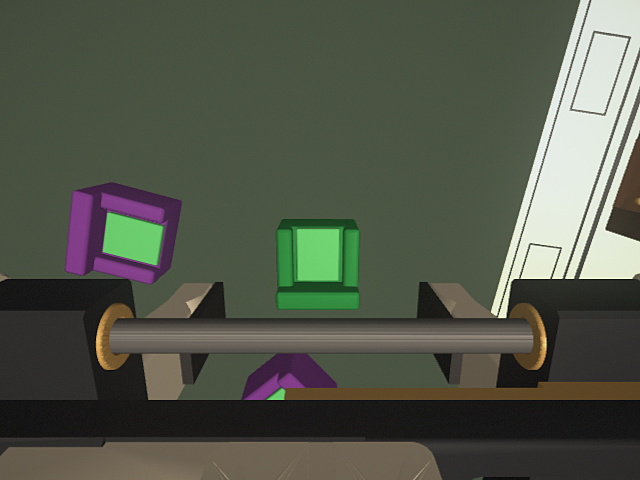

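Call:
apply_moves(
  slide=[
    [0.008, -0.004, 0],
    [0.008, 0, 0.25],
    [0, 0, 0.25],
    [0, 0, 0.15],
    [0, 0, 0],
    [0, 0, 0],
    [0, 0, 0],
  ],
  turn=[
    [0, 0, 0],
    [0, 0, 0],
    [0, 0, 0],
    [0, 0, 0],
    [0, 0, 0],
    [0, 0, 0],
    [0, 0, 0],
  ],
  jaw=[0.2, 0.2, 0.2, 0.2, 0.2, 0.2, 0.2],
)

```text
time_s: 20.9
tcp_pos: [0.5706, -0.3147, 0.0179]
eef_rot: [-180.0, 0.1, 179.5]
contact_force: [1.0, -0.6, 0.9]
gripper_width: 0.07
```

Call:
apply_moves(
  slide=[
    [0, 0, 0],
    [0, 0, 0],
    [0, 0, 0],
    [0, 0, 0],
    [0, 0, 0],
    [0, 0, 0],
    [0, 0, 0],
    [0, 0, 0],
  ],
  turn=[
    [0, 0, 0],
    [0, 0, 0],
    [0, 0, 0],
    [0, 0, 0],
    [0, 0, 0],
    [0, 0, 0],
    [0, 0, 0],
    [0, 0, 0],
  ],
  jaw=[0.3, 0.4, 0.5, 0.6, 0.65, 0.65, 0.65, 0.65],
  newtons=12,
)

```text
time_s: 21.7
tcp_pos: [0.5702, -0.3146, 0.0173]
eef_rot: [-180.0, 0.0, 179.4]
contact_force: [-1.0, -0.3, 4.2]
gripper_width: 0.0461
```

Call:
apply_moves(
  slide=[
    [0, 0, -0.2],
    [0, 0, -0.35],
    [0, 0, -0.35],
    [0, 0, -0.15],
    [0, 0, 0],
    [0, 0, 0],
    [0, 0, 0],
  ],
  turn=[
    [0, 0, 0],
    [0, 0, 0],
    [0, 0, 0],
    [0, 0, 0],
    [0, 0, 0],
    [0, 0, 0],
    [0, 0, 0],
  ],
  jaw=[0.65, 0.65, 0.65, 0.65, 0.65, 0.65, 0.65],
)

```text
time_s: 22.4
tcp_pos: [0.5692, -0.3142, 0.1204]
eef_rot: [179.9, -0.1, 179.4]
contact_force: [-0.3, -0.1, -0.5]
gripper_width: 0.0458
```

```bash
python3 - <<'E'
import numpy as np
th=np.radians(-8.4);X=np.array([np.cos(th),np.sin(th)]);Y=np.array([-X[1],X[0]]);T=np.array([543.5,10.4])+73*Y
print(T)
from plan import *
go(0.5706,-0.05,0.13,-139,6,2,.65)
go(T[0]/1000,T[1]/1000,0.13,-98.4,5,2,.65,start=(.5706,-.05,.13,-139))
E
```

```text
[554.16406109  82.61688031]
{"slide": [[0.0, 0.44, -0.02], [-0.05, 0.44, -0.01], [-0.1, 0.43, -0.02], [-0.16, 0.41, -0.01], [-0.2, 0.39, -0.02], [-0.25, 0.36, -0.01]], "turn": [[0.0, 0.0, -0.081], [0.0, 0.0, -0.081], [0.0, 0.0, -0.08], [0.0, 0.0, -0.081], [0.001, 0.0, -0.08], [0.0, -0.001, -0.081]], "jaw": [0.65, 0.65, 0.65, 0.65, 0.65, 0.65]}
from [ 0.5692 -0.3142  0.1204] [ 1.7995e+02 -1.3000e-01  1.7943e+02] end [ 0.5709 -0.0501  0.1296] [ 1.7996e+02  1.0000e-02 -1.3898e+02]
{"slide": [[-0.15, 0.22, 0.0], [-0.18, 0.2, 0.0], [-0.2, 0.17, 0.0], [-0.23, 0.14, 0.0], [-0.25, 0.11, 0.0]], "turn": [[0.0, 0.0, -0.094], [0.0, 0.0, -0.095], [0.0, 0.0, -0.094], [0.0, 0.0, -0.095], [0.0, 0.0, -0.094]], "jaw": [0.65, 0.65, 0.65, 0.65, 0.65]}
from [ 0.5692 -0.3142  0.1204] [ 1.7995e+02 -1.3000e-01  1.7943e+02] end [0.5541 0.083  0.13  ] [180.     0.   -98.43]
```

Call:
apply_moves(
  slide=[
    [0.0, 0.44, -0.02],
    [-0.05, 0.44, -0.01],
    [-0.1, 0.43, -0.02],
    [-0.16, 0.41, -0.01],
    [-0.2, 0.39, -0.02],
    [-0.25, 0.36, -0.01],
  ],
  turn=[
    [0, 0, -0.081],
    [0, 0, -0.081],
    [0, 0, -0.08],
    [0, 0, -0.081],
    [0, 0, -0.08],
    [0, 0, -0.081],
  ],
  jaw=[0.65, 0.65, 0.65, 0.65, 0.65, 0.65],
)

```text
time_s: 23.0
tcp_pos: [0.5708, -0.0488, 0.1298]
eef_rot: [179.9, -0.1, -138.7]
contact_force: [1.5, 0.4, -0.4]
gripper_width: 0.0459
```

Call:
apply_moves(
  slide=[
    [-0.15, 0.22, 0.0],
    [-0.18, 0.2, 0.0],
    [-0.2, 0.17, 0.0],
    [-0.23, 0.14, 0.0],
    [-0.25, 0.11, 0.0],
    [0, 0, 0],
    [0, 0, 0],
    [0, 0, 0],
  ],
  turn=[
    [0, 0, -0.094],
    [0, 0, -0.095],
    [0, 0, -0.094],
    [0, 0, -0.095],
    [0, 0, -0.094],
    [0, 0, 0],
    [0, 0, 0],
    [0, 0, 0],
  ],
  jaw=[0.65, 0.65, 0.65, 0.65, 0.65, 0.65, 0.65, 0.65],
)

```text
time_s: 23.8
tcp_pos: [0.5547, 0.082, 0.1302]
eef_rot: [179.9, -0.1, -98.5]
contact_force: [0.8, -0.4, -0.1]
gripper_width: 0.046
```

Call:
apply_moves(
  slide=[
    [0, 0, 0],
    [0, 0, 0],
  ],
  turn=[
    [0, 0, 0],
    [0, 0, 0],
  ],
  jaw=[0.65, 0.65],
)

```text
time_s: 24.0
tcp_pos: [0.5551, 0.0818, 0.1308]
eef_rot: [180.0, -0.0, -98.5]
contact_force: [0.6, 0.6, 0.1]
gripper_width: 0.0457
```

```bash
python3 plan.py 0.5542 0.0826 0.024 -98.4 3 3 0.65; python3 look.py w12
```

```text
{"slide": [[-0.002, 0.003, 0.356], [-0.003, 0.003, 0.356], [-0.002, 0.004, 0.356]], "turn": [[0.0, 0.0, 0.0], [0.0, 0.0, 0.0], [0.0, 0.0, -0.001]], "jaw": [0.65, 0.65, 0.65]}
from [0.5551 0.0818 0.1308] [ 1.7999e+02 -1.0000e-02 -9.8480e+01] end [0.5542 0.0826 0.024 ] [ 1.7999e+02 -1.0000e-02 -9.8400e+01]
```

View pics/w12.png

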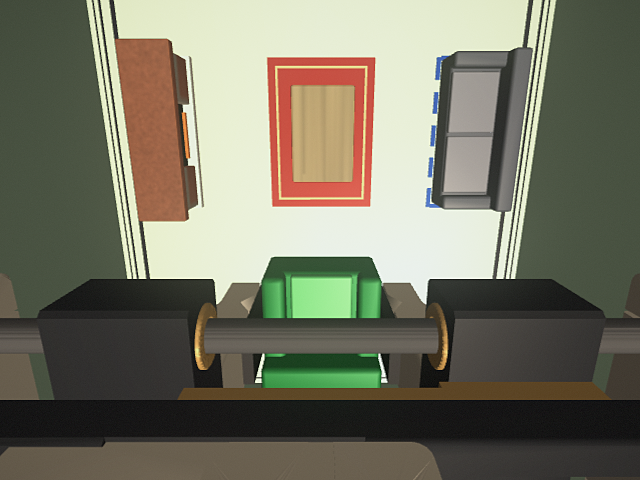

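Call:
apply_moves(
  slide=[
    [-0.002, 0.005, 0.36],
    [-0.002, 0.004, 0.36],
    [0, 0, 0.32],
    [0, 0, 0.06],
    [0, 0, 0],
    [0, 0, 0],
    [0, 0, 0],
    [0, 0, 0],
  ],
  turn=[
    [0, 0, 0],
    [0, 0, 0],
    [0, 0, 0],
    [0, 0, 0],
    [0, 0, 0],
    [0, 0, 0],
    [0, 0, 0],
    [0, 0, 0],
  ],
  jaw=[0.65, 0.65, 0.65, 0.65, 0.65, 0.65, 0.65, 0.65],
)

```text
time_s: 24.85
tcp_pos: [0.5552, 0.0835, 0.0225]
eef_rot: [-179.9, 0.1, -98.4]
contact_force: [0.2, -0.4, -0.2]
gripper_width: 0.0459
```

```bash
python3 look.py w13; python3 - <<'E'
from d import *
c=load("w13.npz");P=cloud(c)
th=np.radians(-8.4);X=np.array([np.cos(th),np.sin(th)]);Y=np.array([-X[1],X[0]]);O=np.array([543.9,10.6])
Q=P[235:278,235:400].reshape(-1,3)*1000;Q=Q[(Q[:,2]>10)];r=Q[:,:2]-O;print("chair x",np.percentile(r@X,[.5,99.5]),"y",np.percentile(r@Y,[.2,1,3]),"z",np.percentile(Q[:,2],[50,99]))
Q=P[100:225,230:420].reshape(-1,3)*1000;Q=Q[(Q[:,2]>18)&(Q[:,2]<30)];r=Q[:,:2]-O;print("table x",np.percentile(r@X,[.5,99.5]),"y",np.percentile(r@Y,[.2,1,99,99.8]))
E
```

```text
chair x [-21.98631857  22.12292495] y [ 1.8927566   1.8927566  53.12672278] z [ 22.06043516 165.00051073]
table x [-20.45386368  18.88178189] y [-10.1512393   -9.8643695   29.17459512  29.82045684]
```

View pics/w13.png

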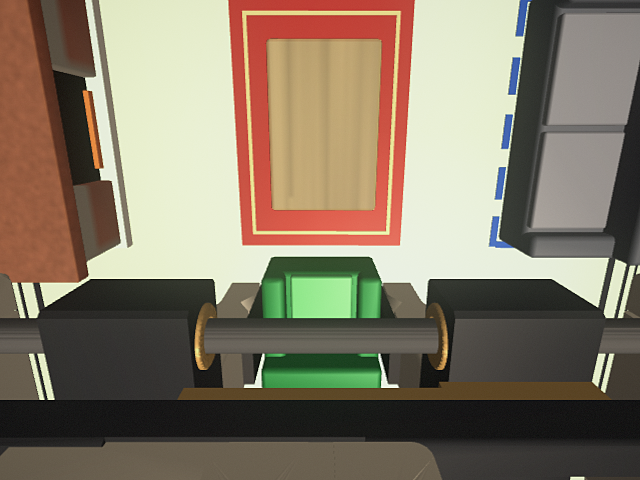

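Call:
apply_moves(
  slide=[
    [0.01, 0.005, 0.0],
    [0, 0, 0.025],
    [0, 0, 0.02],
    [0, 0, 0.005],
    [0, 0, 0],
    [0, 0, 0],
    [0, 0, 0],
  ],
  turn=[
    [0, 0, 0],
    [0, 0, 0],
    [0, 0, 0],
    [0, 0, 0],
    [0, 0, 0],
    [0, 0, 0],
    [0, 0, 0],
  ],
  jaw=[0.65, 0.65, 0.65, 0.65, 0.65, 0.65, 0.65],
)

```text
time_s: 25.6
tcp_pos: [0.5537, 0.0821, 0.0168]
eef_rot: [-180.0, -0.0, -98.4]
contact_force: [-3.9, 0.4, 10.1]
gripper_width: 0.0458
```

Call:
apply_moves(
  slide=[
    [0, 0, 0],
    [0, 0, 0],
    [0, 0, 0],
    [0, 0, 0],
    [0, 0, 0],
    [0, 0, -0.2],
    [0, 0, -0.4],
    [0, 0, -0.5],
  ],
  turn=[
    [0, 0, 0],
    [0, 0, 0],
    [0, 0, 0],
    [0, 0, 0],
    [0, 0, 0],
    [0, 0, 0],
    [0, 0, 0],
    [0, 0, 0],
  ],
  jaw=[0.43, 0.35, 0.25, 0.2, 0.2, 0.2, 0.2, 0.2],
)

```text
time_s: 26.4
tcp_pos: [0.5522, 0.0815, 0.1254]
eef_rot: [179.8, -0.1, -98.4]
contact_force: [1.4, 0.3, -0.4]
gripper_width: 0.0699
```

Call:
apply_moves(
  slide=[
    [-0.2, 0, -0.5],
    [-0.2, 0, -0.5],
    [-0.1, 0, -0.2],
    [0, 0, 0],
    [0, 0, 0],
    [0, 0, 0],
  ],
  turn=[
    [0, 0, 0],
    [0, 0, 0],
    [0, 0, 0],
    [0, 0, 0],
    [0, 0, 0],
    [0, 0, 0],
  ],
  jaw=[0, 0, 0, 0, 0, 0],
)

```text
time_s: 27.0
tcp_pos: [0.5597, 0.1283, 0.2375]
eef_rot: [179.9, -0.1, -98.4]
contact_force: [-0.1, 1.6, -0.1]
gripper_width: 0.0877
```

```bash
python3 look.py w14;  python3 plan.py 0.409 0.3267 0.12 -98.4 6
```

```text
{"slide": [[-0.29, 0.3, 0.2], [-0.29, 0.3, 0.2], [-0.29, 0.29, 0.19], [-0.29, 0.3, 0.2], [-0.29, 0.29, 0.19], [-0.29, 0.3, 0.19]], "turn": [[0.0, 0.0, 0.0], [0.0, 0.0, 0.0], [0.0, 0.0, 0.0], [0.0, 0.0, 0.0], [0.001, 0.0, 0.0], [0.0, -0.001, 0.0]], "jaw": [0, 0, 0, 0, 0, 0]}
from [0.5598 0.1282 0.2374] [ 1.7988e+02 -8.0000e-02 -9.8420e+01] end [0.4089 0.3262 0.1205] [179.96   0.   -98.42]
```

View pics/w14.png

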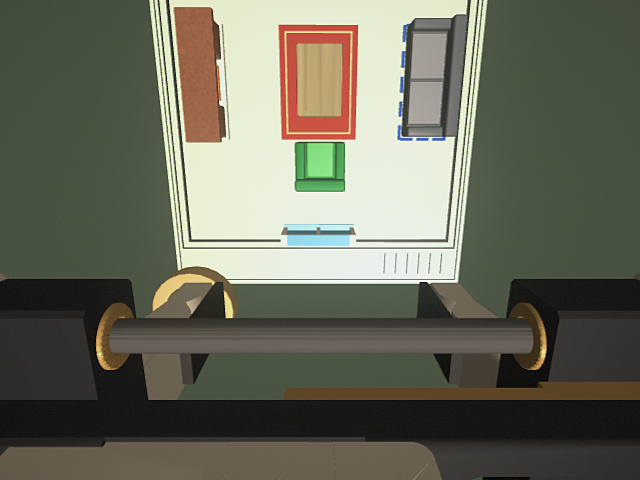

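```bash
python3 - <<'E'
from d import *
c=load("w14.npz");P=cloud(c)
th=np.radians(-8.4);X=np.array([np.cos(th),np.sin(th)]);Y=np.array([-X[1],X[0]]);O=np.array([543.9,10.6])
for n,roi,a in [("chair",(285,134,355,200),(.008,.05)),("table",(290,35,350,125),(.019,.04)),("win",(275,215,365,262),(.012,.06)),("wintop",(275,215,365,262),(.038,.06)),("sofa",(390,5,475,148),(.008,.05))]:
    b,_=blob(P,roi,*a); print(n,b,"plan",(b[:2]-O)@X,(b[:2]-O)@Y)
E
```

```text
chair [553.6  83.8  45.8  43.4  -8.1] plan -1.0973360610274985 73.83174014994614
table [543.3  10.5  60.1  39.7  82.2] plan -0.5789550969215743 -0.18657705043374878
win [564.8 148.   70.2  12.7  -8.5] plan 0.6039836344510755 138.979153846069
wintop [565.  149.   69.8  10.7  -8.5] plan 0.6557550724813088 139.99764278474447
sofa [444.5  24.8  95.3  42.7  81.8] plan -100.40804890210727 -0.4729859110292763
```

Call:
apply_moves(
  slide=[
    [-0.29, 0.3, 0.1],
    [-0.29, 0.3, 0.1],
    [-0.29, 0.29, 0.19],
    [-0.29, 0.3, 0.25],
    [-0.29, 0.29, 0.25],
    [-0.29, 0.3, 0.28],
    [0, 0, 0],
    [0, 0, 0],
  ],
  turn=[
    [0, 0, 0],
    [0, 0, 0],
    [0, 0, 0],
    [0, 0, 0],
    [0, 0, 0],
    [0, 0, 0],
    [0, 0, 0],
    [0, 0, 0],
  ],
  jaw=[0, 0, 0, 0, 0, 0.2, 0.4, 0.4],
)

```text
time_s: 27.85
tcp_pos: [0.4091, 0.3264, 0.1206]
eef_rot: [179.9, -0.2, -98.3]
contact_force: [1.0, -0.1, 0.6]
gripper_width: 0.0692
```

Call:
apply_moves(
  slide=[
    [0, 0, 0],
    [0, 0, 0],
    [0, 0, 0],
  ],
  turn=[
    [0, 0, 0],
    [0, 0, 0],
    [0, 0, 0],
  ],
  jaw=[0.4, 0.4, 0.4],
)

```text
time_s: 28.15
tcp_pos: [0.4108, 0.3261, 0.1226]
eef_rot: [-180.0, 0.1, -98.5]
contact_force: [0.6, -1.0, 0.6]
gripper_width: 0.0531
```

```bash
python3 look.py w15;  python3 - <<'E'
from d import *
c=load("w15.npz");P=cloud(c)
print(blob(P,(250,180,400,275),.03,.045),blob(P,(250,180,400,275),.016,.045))
from plan import *
go(0.409,0.3267,0.019,-98.4,3,3,.4)
E
```

```text
(array([408.4, 326.3,  25.2,  25.1, -38.8]), 1182) (array([408.4, 326.3,  25.2,  25.1, -38.8]), 1359)
{"slide": [[0.0, 0.006, 0.345], [-0.001, 0.006, 0.345], [0.0, 0.006, 0.345]], "turn": [[0.0, 0.0, 0.0], [0.0, 0.0, 0.0], [0.0, 0.001, -0.001]], "jaw": [0.4, 0.4, 0.4]}
from [0.4107 0.3262 0.1225] [-1.7998e+02  5.0000e-02 -9.8480e+01] end [0.409  0.3267 0.019 ] [-1.7998e+02 -3.0000e-02 -9.8390e+01]
```

View pics/w15.png

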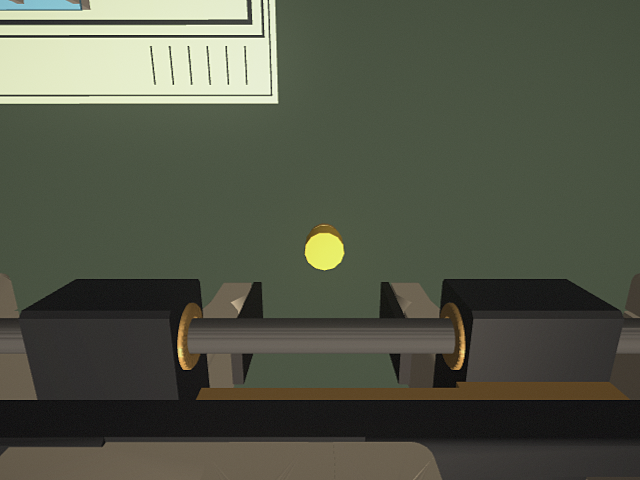

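Call:
apply_moves(
  slide=[
    [0, 0.01, 0.34],
    [0, 0.01, 0.34],
    [0, 0, 0.28],
    [0, 0, 0.07],
    [0, 0, 0],
    [0, 0, 0],
    [0, 0, 0],
  ],
  turn=[
    [0, 0, 0],
    [0, 0, 0],
    [0, 0, 0],
    [0, 0, 0],
    [0, 0, 0],
    [0, 0, 0],
    [0, 0, 0],
  ],
  jaw=[0.4, 0.4, 0.4, 0.4, 0.4, 0.4, 0.4],
)

```text
time_s: 28.9
tcp_pos: [0.4087, 0.3279, 0.0205]
eef_rot: [-179.9, 0.1, -98.4]
contact_force: [-0.1, -0.8, 0.1]
gripper_width: 0.0524
```

Call:
apply_moves(
  slide=[
    [0, 0, 0],
    [0, 0, 0],
    [0, 0, 0],
    [0, 0, 0],
    [0, 0, 0],
    [0, 0, 0],
    [0, 0, 0],
    [0, 0, 0],
  ],
  turn=[
    [0, 0, 0],
    [0, 0, 0],
    [0, 0, 0],
    [0, 0, 0],
    [0, 0, 0],
    [0, 0, 0],
    [0, 0, 0],
    [0, 0, 0],
  ],
  jaw=[0.5, 0.6, 0.65, 0.7, 0.75, 0.85, 0.85, 0.85],
  newtons=8,
)

```text
time_s: 29.7
tcp_pos: [0.408, 0.3271, 0.0191]
eef_rot: [-180.0, 0.0, -98.4]
contact_force: [-1.0, -0.4, 3.1]
gripper_width: 0.0262
```

```bash
python3 - <<'E'
from plan import *
s=r.get_state()["tcp_pos"]
# lamp offset from TCP along tool x kept
go(0.5434,0.0104,0.13,-98.4,8,2,.85,start=(s[0],s[1],.13,-98.4))
E
```

```text
{"slide": [[0.37, -0.23, 0.0], [0.37, -0.22, 0.0], [0.37, -0.23, 0.0], [0.37, -0.22, 0.0], [0.36, -0.23, 0.0], [0.37, -0.22, 0.0], [0.36, -0.23, 0.0], [0.37, -0.22, 0.0]], "turn": [[0.0, 0.0, 0.0], [0.0, 0.0, 0.0], [0.0, 0.0, 0.0], [0.0, 0.0, 0.0], [0.0, 0.0, 0.0], [0.0, 0.0, 0.0], [0.0, 0.0, 0.0], [0.0, 0.0, 0.0]], "jaw": [0.85, 0.85, 0.85, 0.85, 0.85, 0.85, 0.85, 0.85]}
from [0.408  0.3271 0.0191] [-1.800e+02  1.000e-02 -9.839e+01] end [0.5431 0.01   0.13  ] [180.    0.  -98.4]
```

Call:
apply_moves(
  slide=[
    [0, 0, -0.2],
    [0, 0, -0.35],
    [0, 0, -0.35],
    [0, 0, -0.2],
    [0, 0, 0],
  ],
  turn=[
    [0, 0, 0],
    [0, 0, 0],
    [0, 0, 0],
    [0, 0, 0],
    [0, 0, 0],
  ],
  jaw=[0.85, 0.85, 0.85, 0.85, 0.85],
)

```text
time_s: 30.2
tcp_pos: [0.409, 0.3285, 0.132]
eef_rot: [-179.9, 0.3, -98.4]
contact_force: [-0.8, 1.3, -0.2]
gripper_width: 0.0256
```

Call:
apply_moves(
  slide=[
    [0.37, -0.23, 0.0],
    [0.37, -0.22, 0.0],
    [0.37, -0.23, 0.0],
    [0.37, -0.22, 0.0],
    [0.36, -0.23, 0.0],
    [0.37, -0.22, 0.0],
    [0.36, -0.23, 0.0],
    [0.37, -0.22, 0.0],
  ],
  turn=[
    [0, 0, 0],
    [0, 0, 0],
    [0, 0, 0],
    [0, 0, 0],
    [0, 0, 0],
    [0, 0, 0],
    [0, 0, 0],
    [0, 0, 0],
  ],
  jaw=[0.85, 0.85, 0.85, 0.85, 0.85, 0.85, 0.85, 0.85],
)

```text
time_s: 31.0
tcp_pos: [0.5432, 0.0081, 0.1281]
eef_rot: [179.9, -0.0, -98.4]
contact_force: [0.7, 1.3, -0.2]
gripper_width: 0.0258
```

Call:
apply_moves(
  slide=[
    [0, 0, 0],
    [0, 0, 0],
    [0, 0, 0],
    [0, 0, 0],
    [0, 0, 0],
  ],
  turn=[
    [0, 0, 0],
    [0, 0, 0],
    [0, 0, 0],
    [0, 0, 0],
    [0, 0, 0],
  ],
  jaw=[0.85, 0.85, 0.85, 0.85, 0.85],
)

```text
time_s: 31.5
tcp_pos: [0.5429, 0.0109, 0.129]
eef_rot: [-180.0, 0.0, -98.3]
contact_force: [-0.1, -0.7, -0.8]
gripper_width: 0.0257
```

```bash
python3 plan.py 0.5434 0.0104 0.05 -98.4 3 3 .85; python3 look.py w16
```

```text
{"slide": [[0.001, -0.002, 0.263], [0.002, -0.002, 0.264], [0.001, -0.001, 0.263]], "turn": [[0.0, 0.0, 0.0], [0.0, 0.0, 0.001], [0.0, 0.0, 0.0]], "jaw": [0.85, 0.85, 0.85]}
from [0.5429 0.0109 0.129 ] [-1.80e+02  1.00e-02 -9.83e+01] end [0.5434 0.0104 0.05  ] [-1.800e+02  1.000e-02 -9.838e+01]
```

View pics/w16.png

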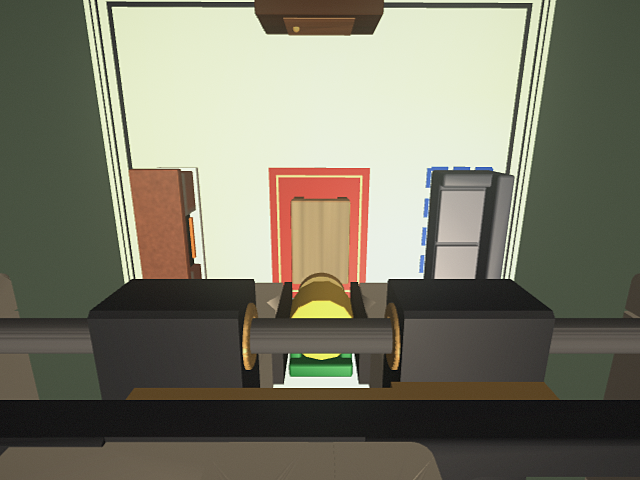

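Call:
apply_moves(
  slide=[
    [0.001, -0.003, 0.3],
    [0.001, -0.002, 0.3],
    [0, 0, 0.2],
    [0, 0, 0.04],
    [0, 0, 0],
    [0, 0, 0],
    [0, 0, 0],
    [0, 0, 0],
  ],
  turn=[
    [0, 0, 0],
    [0, 0, 0],
    [0, 0, 0],
    [0, 0, 0],
    [0, 0, 0],
    [0, 0, 0],
    [0, 0, 0],
    [0, 0, 0],
  ],
  jaw=[0.85, 0.85, 0.85, 0.85, 0.85, 0.85, 0.85, 0.85],
)

```text
time_s: 32.35
tcp_pos: [0.5442, 0.0099, 0.0459]
eef_rot: [-179.9, 0.0, -98.4]
contact_force: [-0.0, 0.6, 0.9]
gripper_width: 0.0256
```

```bash
python3 look.py w17; python3 - <<'E'
from d import *
c=load("w17.npz");P=cloud(c)
th=np.radians(-8.4);X=np.array([np.cos(th),np.sin(th)]);Y=np.array([-X[1],X[0]]);O=np.array([543.9,10.6])
Q=P[200:262,260:380].reshape(-1,3)*1000;Q=Q[(Q[:,2]>17)&(Q[:,2]<30)];r=Q[:,:2]-O;print("table x",np.percentile(r@X,[.5,99.5]),"y",np.percentile(r@Y,[.2,1]))
Q=P[200:400,280:360].reshape(-1,3)*1000;Q=Q[(Q[:,2]>36)&(Q[:,2]<66)];r=Q[:,:2]-O;m=np.abs(r@Y)<20;r=r[m];Q=Q[m];print("lamp x",np.percentile(r@X,[.5,5,95,99.5]),"y",np.percentile(r@Y,[.5,99.5]),"z",np.percentile(Q[:,2],[1,99]))
cv2.imwrite("pics/w17c.png",cv2.resize(c["pixels"][150:400,200:440],None,fx=2.3,fy=2.3))
E
```

```text
table x [-20.42707107  18.76960596] y [-30.5125117  -30.39016119]
lamp x [-15.91230064 -13.66331043  14.57311183  16.69698729] y [-13.94590651  11.0090495 ] z [36.8751832  64.21169384]
```

View pics/w17c.png

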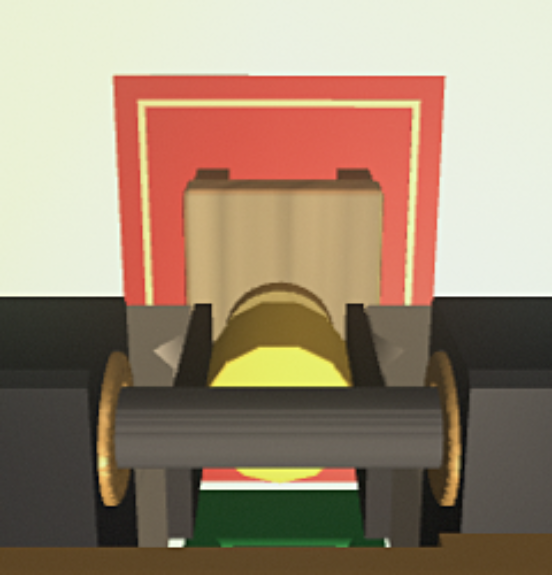

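Call:
apply_moves(
  slide=[
    [-0.005, 0.01, 0.0],
    [0, 0, 0.01],
    [0, 0, 0.01],
    [0, 0, 0],
    [0, 0, 0],
    [0, 0, 0],
  ],
  turn=[
    [0, 0, 0],
    [0, 0, 0],
    [0, 0, 0],
    [0, 0, 0],
    [0, 0, 0],
    [0, 0, 0],
  ],
  jaw=[0.85, 0.85, 0.85, 0.85, 0.85, 0.85],
)

```text
time_s: 33.0
tcp_pos: [0.5427, 0.0103, 0.0431]
eef_rot: [-180.0, -0.0, -98.4]
contact_force: [-1.3, 0.3, 1.7]
gripper_width: 0.0257
```

Call:
apply_moves(
  slide=[
    [0, 0, 0.005],
    [0, 0, 0],
    [0, 0, 0],
  ],
  turn=[
    [0, 0, 0],
    [0, 0, 0],
    [0, 0, 0],
  ],
  jaw=[0.85, 0.85, 0.85],
)

```text
time_s: 33.3
tcp_pos: [0.5428, 0.0103, 0.043]
eef_rot: [-180.0, 0.0, -98.4]
contact_force: [-3.2, 0.9, 8.3]
gripper_width: 0.0256
```

Call:
apply_moves(
  slide=[
    [0, 0, 0],
    [0, 0, 0],
    [0, 0, 0],
    [0, 0, 0],
    [0, 0, 0],
    [0, 0, -0.2],
    [0, 0, -0.4],
    [0, 0, -0.5],
  ],
  turn=[
    [0, 0, 0],
    [0, 0, 0],
    [0, 0, 0],
    [0, 0, 0],
    [0, 0, 0],
    [0, 0, 0],
    [0, 0, 0],
    [0, 0, 0],
  ],
  jaw=[0.68, 0.6, 0.5, 0.45, 0.4, 0.4, 0.4, 0.4],
)

```text
time_s: 34.1
tcp_pos: [0.5413, 0.0098, 0.152]
eef_rot: [179.8, -0.1, -98.4]
contact_force: [1.5, 1.1, 0.5]
gripper_width: 0.0525
```

Call:
apply_moves(
  slide=[
    [-0.2, 0, -0.5],
    [-0.2, 0, -0.5],
    [-0.1, 0, -0.1],
    [0, 0, 0],
    [0, 0, 0],
    [0, 0, 0],
  ],
  turn=[
    [0, 0, 0],
    [0, 0, 0],
    [0, 0, 0],
    [0, 0, 0],
    [0, 0, 0],
    [0, 0, 0],
  ],
  jaw=[0, 0, 0, 0, 0, 0],
)

```text
time_s: 34.7
tcp_pos: [0.5486, 0.0563, 0.2536]
eef_rot: [179.8, -0.1, -98.4]
contact_force: [-0.2, -0.1, 0.3]
gripper_width: 0.0869
```

```bash
python3 look.py w18; python3 look.py s18 scene; python3 - <<'E'
from d import *
c=load("w18.npz");P=cloud(c)
th=np.radians(-8.4);X=np.array([np.cos(th),np.sin(th)]);Y=np.array([-X[1],X[0]]);O=np.array([543.9,10.6])
v,u=np.mgrid[0:480,0:640]
R=P*1000; px=(R[...,:2]-O)@X; py=(R[...,:2]-O)@Y; z=R[...,2]
def bb(n,x0,x1,y0,y1,z0,z1):
    m=(px>x0)&(px<x1)&(py>y0)&(py<y1)&(z>z0)&(z<z1)&(v<278)
    (a,b),(w,h),t=cv2.minAreaRect(np.c_[px[m],py[m]].astype(np.float32)); print(n,round(a,1),round(b,1),round(w,1),round(h,1),round(t,1),m.sum())
bb("lamp",-25,25,-25,25,50,70); bb("table",-30,30,-40,40,18,30); bb("chair",-35,35,45,110,8,45); bb("sofa",-140,-70,-60,60,8,45)
s=load("s18.npz")["pixels"]; cv2.imwrite("pics/s18c.png",cv2.resize(s[150:350,200:470],None,fx=2.9,fy=2.9,interpolation=cv2.INTER_CUBIC))
E
```

```text
lamp -1.3 -0.9 24.9 24.8 44.8 667
table -0.6 -0.3 58.6 39.7 89.4 1855
chair -0.8 73.6 45.7 43.8 0.1 2163
sofa -100.3 -0.4 42.7 96.1 0.1 5112
```

View pics/w18.png

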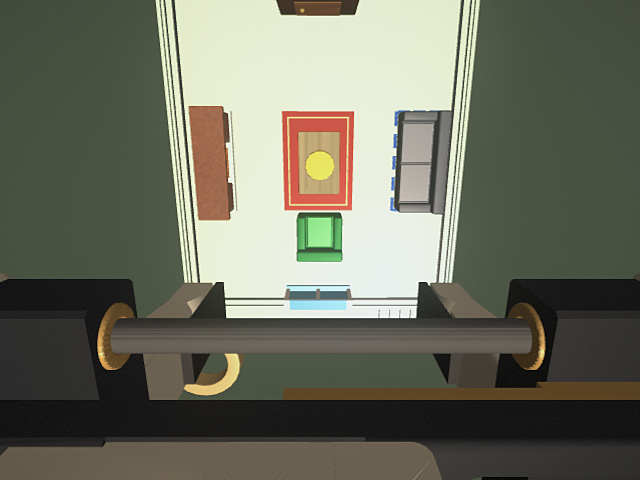

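View pics/s18c.png

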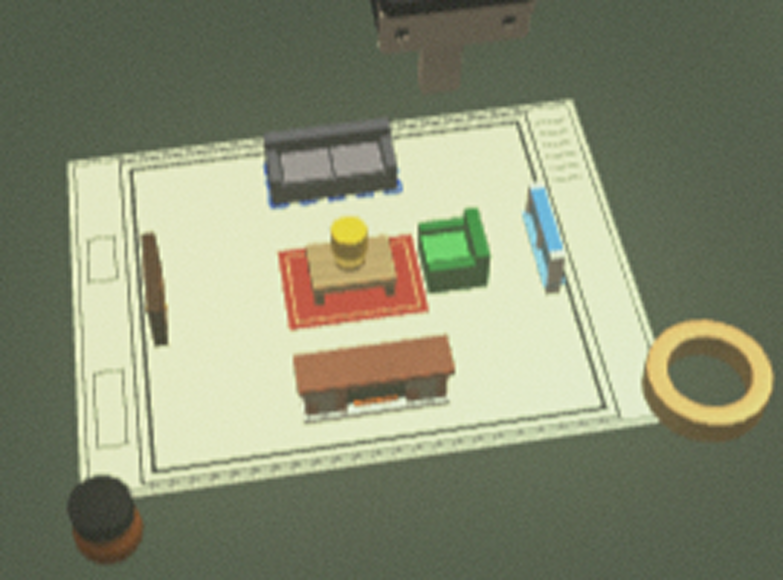

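```bash
python3 -c "
from plant import r
print(r.close_job())"
```

```text
the job is handed in; nothing more can be done
None
```

The room is furnished in the order asked: sofa, coffee table, green armchair, lamp. I handed the job in at about 35 s of the 120 s, with the gripper clear of everything.

The last wrist-camera check, in plan coordinates from the rug centre, read:

| Piece | x (mm) | y (mm) | Wanted | Turn |
|---|---|---|---|---|
| Sofa | -100.3 | -0.4 | (-100, 0) | within about 0.1° of square, facing the fireplace |
| Table | -0.6 | -0.3 | (0, 0) | about 0.6° off, long side along the rug's long side |
| Armchair | -0.8 | 73.6 | (0, 70) | within about 0.1° of square, facing the table |
| Lamp | -1.3 | -0.9 | table centre | upright, within 1 mm of the table's centre |

- **Upright and bystanders:** Everything stands upright in the final pictures. The tape roll and the jar look to be where they started; I judged that by eye and did not measure it.
- **Armchair position:** "Halfway" could mean midway between the centres (70 mm) or equal gaps to the table and window (about 81 mm). I aimed at about 73 mm, between the two readings but closer to the first. The armchair ended 3.6 mm past the centre midpoint and about 7 mm short of equal gaps.
- **Disagreement between views:** The three cameras differed by about 2–3 mm on absolute positions. I placed everything by the wrist camera.

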